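# Fit the key and the belt pulley on the drive of a jar-labelling machine

## Task

Put the loose steel key upright into the slot of the machine's upright drive shaft and let it drop to the bottom of the slot; then slide the belt pulley down over shaft and key, boss upwards and keyway on the key, and press it fully home past the stiff dust ring. Feel your way in gently, without ramming or forcing the key or the pulley against the drive, and leave the jar, the tape roll and the calculator where they are.

Things in the scene. Friction and masses are not known exactly. Their poses are not given: they have to be found in the camera images.
- drive: Fixed gearbox, grey box 100 x 100 x 52 mm, with an aluminium disc (radius 36 mm, top at 60 mm) and an upright steel shaft. Origin: centre of the underside, on the shaft's axis; z up. The shaft's slot faces +x only within 1 rad either way: the angle at which the shaft stopped is not in this reading and must be seen or felt. Shaft and flange turn together, very stiffly (0.6 N m).
- shaft_top (a point): On the axis at the shaft's top end, 120 mm above the underside; axes as drive. Shaft radius 12 mm, top 2.5 mm bevelled to 10. One slot runs down its side from the top end: 9 mm wide, sharp-edged, open upwards and outwards, back wall 4 mm behind the axis (bevelled 1 mm at the mouth). Below the seat it becomes a closed pocket, floor at 62 mm, 4 mm behind the axis to 17.5 mm in front (21 at its mouth).
- seat (a point): On the axis at the pulley's seat, the flat top (radius 22 mm) of the steel flange at the shaft's foot, 70 mm above the underside; axes as drive.
- ring (a point): On the axis at the starting height of the top of the black dust ring (radii 24.5 and 31.5 mm) round the flange, 5 mm above the seat; a fixed point. The pulley's underside meets the ring; it slides down under about 8 N, stays where it is pushed and goes to just below the seat.
- key: Loose dark steel bar 18 x 8 x 50 mm (x, y, z), 55 g, upright in its block at the start. Origin: centre of its lower end; z up along it; x along the 18 mm, which lies radially in the slot (either way round). Home, it stands on the pocket's floor, origin 8 mm below the seat and 5 to 8 mm from the axis, top 8 mm below the shaft's end, standing out 2 to 5 mm beyond the shaft.
- key_block: Fixed white block 56 x 46 x 24 mm with a pocket 20 x 10 mm (x, y), 20 mm deep, open at the top, in which the key stands at the start; 30 mm of the key show. Origin: centre of its underside.
- pulley: Loose aluminium belt pulley, 0.2 to 0.37 kg, boss up on the table. Rim radius 34 mm over the teeth, 20 mm high; above it a round boss, radius 22.5 mm (to grip), up to 50 mm. Through bore of radius 12.75 mm with a keyway along +x, 9.5 mm wide, out to 17.6 mm from the axis; lower edges bevelled over 2 mm. Origin: on the axis in the underside; z up. Home: origin at the seat, top level with the shaft's end.
- jar: Bystander: glass jar with black lid, radius 34 mm, 85 mm high; origin centre of the underside.
- tape_roll: Bystander: roll of brown tape lying flat, radius 40 mm, 45 mm high; origin centre of the underside.
- calculator: Bystander: grey pocket calculator 100 x 75 x 12 mm; origin centre of the underside.
Things that resemble listed ones, but are neither listed nor needed, are in the scene too. What is shaped like the pulley but green is not meant.

How it is judged:
By the outcome, as a careful person would: the job done as asked, in the order asked, and still so for the second after the job is handed in, with the robot touching nothing.
It also fails if it takes over 72 s, if anything falls off the work surface, if the arm or the gripper's body presses on something with over 40 N, if the wrist force passes 120 N, or if a joint passes its speed limit or range.

## Robot

A 6-joint arm with a two-finger parallel gripper is mounted at the origin on the work surface. World frame = base frame: x ahead of the robot, y to its left, z up, the work surface at z = 0. Lengths are in mm, angles in rad, forces in N, time in s.
With the tool pointing down it reaches from about 350 to 775 mm from the base axis. Payload 7.3 kg.
Tool frame: the origin (TCP) lies at the very end of the fingers, on their centre line; the grasp point (between the pads) lies 19 mm behind it; z points along the fingers, y is the line along which they close (so a half turn about z gives the same grasp; the last joint's range is limited). The gripper opens to 92 mm and grips with 3 to 60 N. Pads are 19 mm wide; open, the fingers measure 130 mm over their backs; the gripper's body (75 mm by 190 mm) begins 47 mm behind the grasp point.
Start: joints at [-1.305, 0.342, 1.524, -0, 1.275, -0.146], TCP at [210.161, -481.124, 197.241] pointing down, gripper open.
Joint ranges: [-2.53, 2.53], [-0.77, 2.02], [0.04, 2.7], [-1, 4.14], [0.28, 2.66], [-3.11, 3.11]. Speed limits (rad/s): [2.57, 2.57, 3.14, 3.14, 3.14, 3.14].

## Interface

Orientations are given as [roll, pitch, yaw] about the fixed x, y, z axes, in that order (R = Rz(yaw) Ry(pitch) Rx(roll)).
In Python, from plant import bot gives the robot as it stands.
- The arm moves only by the tool send_rows, never from a script. Its argument "rows" is a list of rows, each an object of numbers: "x", "y", "z": the shift along the tool's x, y, z in units of 0.2 m (1.0 is 0.2 m); "ax", "ay", "az": the turn, a rotation vector about the tool's x, y, z in units of 60 degrees (1.0 is 60 degrees); "jaw": the opening, from -1 (shut) to 1 (fully open), so that 0 is half open. In form: [{"x": .., "y": .., "z": .., "ax": .., "ay": .., "az": .., "jaw": ..}, ...]. A call has exactly 10 rows; each row is the pose to reach, as a shift and turn from the pose commanded when the call began, along the tool's axes at that moment; what a row does not reach only later rows make up. A row lasts 1/8 s, in which the tool goes at most 62.5 mm and 10.7 degrees, less where a joint would pass 70% of its speed; a pose out of reach is approached as far as the arm can. A call with a number of a shift or a turn outside -1 to 1 is refused whole. A call with a gripper value outside its range is refused whole. The fingers move at their own pace and stop on an object; the grip force is fixed at half the most. Time passes only in rows, so rows that repeat a pose let the fingers close, or fill a call up. It gives the time, the measured TCP pose, the force, the opening and the grip force at its end, in the units of the state.
- bot.get_obs(): the state, without advancing time (a new reading comes with each control period).
- bot.capture(name): name is "scene" or "top"; returns (picture, depth): 420x560x3 uint8, red, green, blue; 420x560 float32, mm along the optical axis (not along the pixel's ray), 0 where there is no reading.
- bot.camera_model(name): a dict with "vertical_fov" (degrees; the focal length in pixels is half the picture's height over the tangent of half this angle, whatever the lens; pixels are square), "cx", "cy" (the principal point, pixels), "R" (3x3) and "t" (3): a world point X has camera coordinates R X + t. Camera axes: x right, y down, z forward; pixel columns grow to the right and rows downward; lengths in mm; the calibration is good to about 2 mm. A picture is of the moment at which its call begins. camera_model takes no time and is no camera call.
- bot.close_job(): hands the job in; it is judged then, once.
The state is a dict: "time": time; "joint_positions": joint angles; "dq": joint speeds; "tau": joint torques, N m; "tool_pos": TCP position; "tcp_rot": TCP orientation; "contact_force": force on the tool from outside, world axes, zero at the start; "moment": the same for the moment, N m; "grip_width": finger opening in mm; "finger_force": force on a finger pad.
Only numpy, scipy, OpenCV 4.12 (cv2) and the standard library are available. Lean on these libraries where they do the work, as an engineer would, in place of code of your own. Each camera call takes 0.05 s, during which the arm holds its last target. There are 200 camera calls.

## Working session

There is one attempt and no reset: what is moved stays moved. The work goes in short steps, Python scripts to look and compute and a tool call to move; the robot and the scene stay as the last step left them, time stands still between calls to the robot, and variables do not carry over. Pictures are saved under pics/ and viewed, at most 10 in all, crops included, and the job is handed in when it is done.

Besides the shell and the picture viewer there is one more tool, called by a JSON object that holds its "api" and its "payload", one argument or row to a line. send_rows: Moves the arm, as the interface text tells. Its arguments: {"type":"object","properties":{"rows":{"type":"array","items":{"type":"object","properties":{"x":{"type":"number","minimum":-1,"maximum":1},"y":{"type":"number","minimum":-1,"maximum":1},"z":{"type":"number","minimum":-1,"maximum":1},"ax":{"type":"number","minimum":-1,"maximum":1},"ay":{"type":"number","minimum":-1,"maximum":1},"az":{"type":"number","minimum":-1,"maximum":1},"jaw":{"type":"number"}}}}},"required":["rows"]}

```bash
ls; mkdir -p pics; cat > h.py <<'E'
import numpy as np, cv2
from plant import bot
def cam(n):
    m=bot.camera_model(n); f=210/np.tan(np.radians(m["vertical_fov"])/2)
    return f,m["cx"],m["cy"],np.array(m["R"]),np.array(m["t"])
def onplane(n,u,v,z):
    f,cx,cy,R,t=cam(n); d=R.T@np.array([(u-cx)/f,(v-cy)/f,1]); c=-R.T@t
    return c+d*(z-c[2])/d[2]
def cloud(n,D):
    f,cx,cy,R,t=cam(n); v,u=np.indices(D.shape)
    P=np.stack([(u-cx)/f*D,(v-cy)/f*D,D],-1)
    return (P-t)@R
def proj(n,X):
    f,cx,cy,R,t=cam(n); c=R@np.array(X)+t
    return f*c[0]/c[2]+cx,f*c[1]/c[2]+cy
E
python3 - <<'E'
from h import *
for n in("scene","top"):
    p,d=bot.capture(n); cv2.imwrite(f"pics/{n}0.png",p[:,:,::-1]); np.savez(f"{n}0.npz",p=p,d=d)
    m=bot.camera_model(n);print(n,m)
print(bot.get_obs())
E
```

```text
pics
scene {'vertical_fov': 54.25423612782757, 'cx': 284.5098942056217, 'cy': 210.14070131452274, 'R': array([[ 0.82451356,  0.56560941, -0.01622925],
       [ 0.37573952, -0.56872657, -0.73168976],
       [-0.42308062,  0.59719015, -0.68144458]]), 't': array([-501.50145701, -161.63815035, 1147.37717557])}
top {'vertical_fov': 42.582916316860974, 'cx': 285.7735920165838, 'cy': 217.52981504934095, 'R': array([[-0.02564242, -0.99955854,  0.01500624],
       [-0.98630073,  0.0228497 , -0.16336694],
       [ 0.16295194, -0.01898979, -0.98645124]]), 't': array([  -6.61621548,  593.1423259 , 1038.60701784])}
{'time': 0.1, 'joint_positions': array([-1.30503509e+00,  3.42660232e-01,  1.52492042e+00, -4.50719518e-05,
        1.27537406e+00, -1.45994813e-01]), 'dq': array([ 0.00031206, -0.00136015, -0.00314064, -0.00115057, -0.00058109,
        0.00047203]), 'tau': array([ 1.53520417e-03, -4.32004809e+01, -2.44695246e+01,  7.19529949e-02,
        5.26567607e-02, -5.06124934e-05]), 'tool_pos': array([ 210.01879559, -480.72938129,  196.61112355]), 'tcp_rot': array([-3.14023882e+00, -1.55503665e-04,  4.11769101e-01]), 'contact_force': array([-0.62848515, -0.62911445,  0.30628856]), 'moment': array([0.02482731, 0.01666703, 0.00310967]), 'finger_force': 0.0, 'grip_width': 91.94341804873909}
```

View pics/scene0.png

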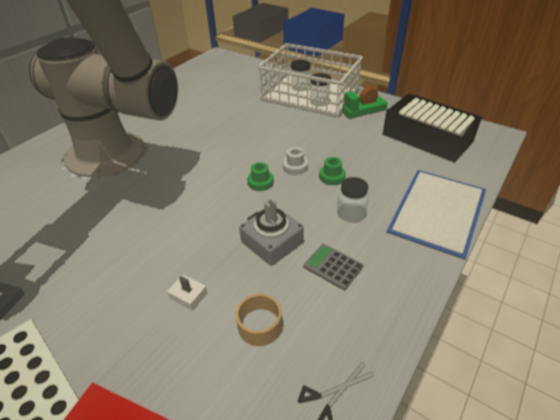

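View pics/top0.png

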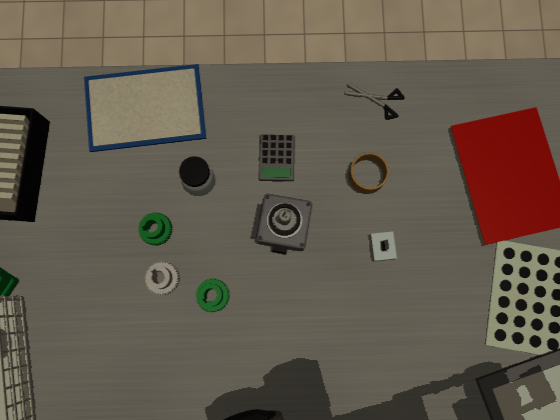

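The scene view shows the drive at (271,225), the key in its block at (186,288), the tape at (259,319), the calculator at (334,266) and the jar at (353,200). In the top view the drive is at (285,222), the key block at (383,246), and there are three pulley-shaped things: green (155,228), green (213,295) and aluminium (162,278). The aluminium one fits the description. I'll confirm it with an enlarged crop and measure.

```bash
python3 - <<'E'
from h import *
T=np.load("top0.npz");S=np.load("scene0.npz")
def crop(I,u,v,r,s=260): return cv2.resize(I[v-r:v+r,u-r:u+r,::-1],(s,s),interpolation=cv2.INTER_CUBIC)
a=np.hstack([crop(T['p'],285,218,24),crop(T['p'],162,278,24),crop(T['p'],383,246,24)])
b=np.hstack([crop(S['p'],271,222,36),crop(S['p'],294,160,24),crop(S['p'],186,288,24)])
cv2.imwrite("pics/crops.png",np.vstack([a,b]))
C=cloud("top",T['d'])
def box(u,v,r): return C[v-r:v+r,u-r:u+r].reshape(-1,3)
def circ(n,pts,lo,hi):
    q=pts[(pts[:,2]>lo)&(pts[:,2]<hi)]
    (c,r)=cv2.minEnclosingCircle(q[:,:2].astype(np.float32)); print(n,len(q),np.round(c,1),round(r,1),q[:,2].mean().round(1))
    return q
circ("pulley rim",box(162,278,24),15,24);circ("pulley boss",box(162,278,24),45,54)
for u,v,n in((285,222,'drive'),(383,246,'block')):
    p=box(u,v,36 if n=='drive' else 20)
    print(n,np.histogram(p[:,2],bins=range(-5,130,5)))
    q=p[(p[:,2]>(46 if n=='drive' else 20))&(p[:,2]<(56 if n=='drive' else 28))]
    print(cv2.minAreaRect(q[:,:2].astype(np.float32)))
circ("shafttop",box(285,218,24),114,125); circ("key",box(383,246,20),48,60)
CS=cloud("scene",S['d'])
q=CS[190:260,235:310].reshape(-1,3);circ("S shaft",q,85,125)
q=CS[265:310,160:210].reshape(-1,3);k=circ("S key",q,30,60); print(cv2.minAreaRect(k[:,:2].astype(np.float32)))
for n,p in(("tape",(368,172)),("calc",(277,157)),("jar",(195,172))):print(n,onplane("top",*p,30).round())
E
```

```text
pulley rim 379 [480.3 234.7] 33.9 19.4
pulley boss 278 [480.3 234.8] 22.6 49.4
drive (array([1097, 1254,   36,   12,   37,  144,   26,   11,   22,   88,  324,
        979,  250,  128,  130,  297,  165,    5,    7,    7,    4,    6,
          8,    6,   51,   37]), array([ -5,   0,   5,  10,  15,  20,  25,  30,  35,  40,  45,  50,  55,
        60,  65,  70,  75,  80,  85,  90,  95, 100, 105, 110, 115, 120,
       125]))
((581.4712524414062, -15.934890747070312), (99.91758728027344, 110.32612609863281), 78.79706573486328)
block (array([396, 521,  23,  13,  27, 357, 188,   7,   7,   6,   2,  19,  21,
         0,   0,   0,   0,   0,   0,   0,   0,   0,   0,   0,   0,   0]), array([ -5,   0,   5,  10,  15,  20,  25,  30,  35,  40,  45,  50,  55,
        60,  65,  70,  75,  80,  85,  90,  95, 100, 105, 110, 115, 120,
       125]))
((534.1761474609375, -219.7435302734375), (56.45246124267578, 47.072933197021484), 4.911045074462891)
shafttop 89 [586.5 -17.1] 12.1 119.4
key 40 [ 533.5 -219.4] 8.8 54.7
S shaft 196 [587.6 -18.9] 12.2 105.4
S key 98 [ 535.1 -221.3] 9.5 44.9
((534.8893432617188, -220.86399841308594), (18.55673599243164, 8.7184419631958), 9.366862297058105)
tape [ 688. -196.   30.]
calc [725.  -6.  30.]
jar [696. 165.  30.]
```

View pics/crops.png

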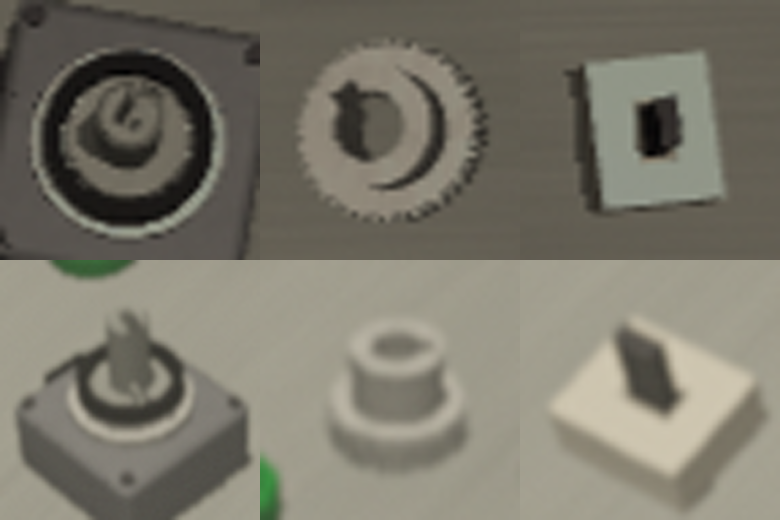

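The crop confirms that the aluminium pulley at (162,278) is the one meant: it is the only one that isn't green. Its keyway points to the upper left. The shaft slot is still unclear, so I'll average frames to find its angle, the keyway's and the key's.

```bash
cat > slot.py <<'E'
from h import *
def avg(n,k=6):
    L=[bot.capture(n) for _ in range(k)]
    D=np.stack([l[1] for l in L]); D[D==0]=np.nan
    return np.mean([l[0] for l in L],0),np.nanmedian(D,0)
E
python3 - <<'E'
from slot import *
import warnings;warnings.filterwarnings("ignore")
out=[]
ax={"top":np.array([586.5,-17.1]),"scene":np.array([587.6,-18.9])}
for n in("top","scene"):
    p,D=avg(n); np.savez(f"{n}1.npz",p=p,d=D); C=cloud(n,D)
    u,v=map(int,proj(n,[*ax[n],100])); 
    P=C[v-45:v+45,u-45:u+45].reshape(-1,3)
    d=P[:,:2]-ax[n]; r=np.hypot(*d.T); a=np.degrees(np.arctan2(d[:,1],d[:,0]))
    print(n,"low pts in flange r<21:")
    for lo,hi,nm in((115,123,"top"),(76,114,"wall"),(55,67.5,"pocket")):
        m=(P[:,2]>lo)&(P[:,2]<hi)&(r<(21 if nm=="pocket" else 14))
        o=np.argsort(a[m]); print(nm,m.sum(),"centroid",d[m].mean(0).round(2))
        if nm!="top": print([(int(x),round(float(y),1),int(z)) for x,y,z in zip(a[m][o],r[m][o],P[m][o,2])])
    q=proj(n,[*ax[n],105]);c=np.round(q).astype(int);r0=22
    I=np.clip(p[c[1]-r0:c[1]+r0,c[0]-r0:c[0]+r0,::-1]*1.2,0,255).astype(np.uint8); s=390/44
    I=cv2.resize(I,(390,390),interpolation=cv2.INTER_CUBIC)
    for t in (-60,-30,0,30,60,90,-90):
        e=np.array(proj(n,[ax[n][0]+20*np.cos(np.radians(t)),ax[n][1]+20*np.sin(np.radians(t)),70]))
        x=((e-(c-r0)+.5)*s).astype(int); cv2.putText(I,str(t),tuple(x),0,.4,(0,0,255),1)
    for z in(70,120):
        t=np.linspace(0,2*np.pi,40);E=[(np.array(proj(n,[ax[n][0]+12*np.cos(k),ax[n][1]+12*np.sin(k),z]))-(c-r0)+.5)*s for k in t]
        for e in E: cv2.circle(I,tuple(int(g) for g in e),1,(0,255,0),-1)
    out.append(I)
cv2.imwrite("pics/slot.png",np.hstack(out))
# pulley keyway: dark/low pixels around bore
C=cloud("top",np.load("top1.npz")['d']);P=C[254:302,138:186].reshape(-1,3);d=P[:,:2]-[480.3,234.75];r=np.hypot(*d.T)
a=np.degrees(np.arctan2(d[:,1],d[:,0]))
m=(P[:,2]<44)&(r>13.8)&(r<19);o=np.argsort(a[m]);print("kw",[(int(x),round(float(y),1),int(z)) for x,y,z in zip(a[m][o],r[m][o],P[m][o,2])])
E
```

```text
top low pts in flange r<21:
top 90 centroid [-1.88  0.96]
wall 43 centroid [-6.33  1.53]
[(-174, 11.8, 105), (-173, 11.6, 91), (-172, 11.6, 78), (-163, 11.5, 101), (-163, 11.6, 89), (-154, 11.6, 109), (-153, 11.6, 96), (-151, 11.5, 82), (-142, 11.6, 101), (-140, 11.6, 87), (-129, 11.7, 102), (-126, 11.6, 85), (-111, 11.7, 106), (-106, 11.8, 88), (0, 9.2, 85), (0, 9.2, 97), (1, 9.2, 108), (19, 6.0, 83), (19, 6.2, 94), (20, 6.2, 106), (60, 4.8, 103), (97, 12.0, 105), (98, 12.0, 93), (99, 12.1, 83), (120, 11.7, 107), (121, 11.9, 97), (122, 11.9, 85), (135, 11.7, 97), (135, 11.6, 85), (135, 11.9, 111), (146, 11.7, 107), (147, 11.5, 81), (147, 11.7, 95), (157, 11.8, 113), (157, 11.6, 100), (158, 11.7, 88), (158, 11.8, 76), (167, 12.0, 106), (167, 11.7, 92), (168, 11.8, 80), (176, 11.8, 106), (177, 11.6, 92), (177, 11.6, 80)]
pocket 25 centroid [12.18 -4.7 ]
[(-40, 19.0, 65), (-32, 19.5, 66), (-29, 8.6, 60), (-29, 12.9, 61), (-29, 17.4, 61), (-26, 18.7, 65), (-25, 14.7, 61), (-24, 10.3, 61), (-24, 20.2, 67), (-23, 16.5, 62), (-23, 5.7, 62), (-21, 12.0, 62), (-21, 18.1, 64), (-19, 19.7, 65)
[... 3400 characters left out ...]
59), (44, 5.1, 64), (44, 19.8, 67), (44, 17.8, 67), (46, 5.2, 66), (58, 5.3, 59), (65, 3.3, 60), (94, 5.9, 65), (97, 5.9, 59), (100, 7.2, 67), (103, 2.1, 60), (104, 8.0, 60), (116, 4.8, 60), (117, 6.9, 66), (117, 6.3, 64), (117, 6.1, 61), (178, 17.0, 66)]
kw [(26, 13.8, 0), (33, 17.7, 29), (34, 17.7, 0), (35, 15.6, -3), (36, 17.8, 35), (37, 18.0, 6), (38, 17.8, 41), (39, 16.1, 0), (39, 17.8, 14), (41, 17.7, 21), (44, 14.5, 0), (44, 18.1, 26), (45, 18.0, -1), (45, 17.9, 33), (47, 18.1, 5), (48, 18.4, 38), (49, 18.2, 11), (50, 16.6, -1), (51, 18.4, 18), (53, 18.3, 26), (53, 18.2, -1), (54, 17.6, 36), (54, 17.0, 11), (55, 16.2, 22), (56, 15.5, -2), (56, 15.5, 33), (57, 14.7, 9), (58, 13.8, 20)]
```

View pics/slot.png

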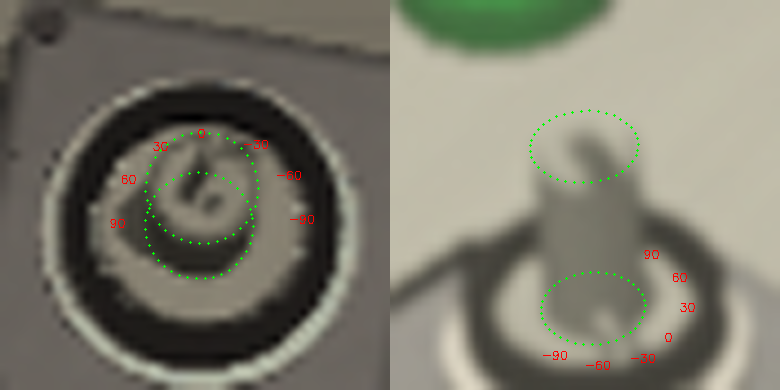

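The slot faces about -30°, towards the lower right of the shaft in the top view. The keyway points at about +37°. I'll fit lines to refine both, and get the key's yaw.

```bash
python3 - <<'E'
from h import *
from scipy.optimize import least_squares
def line(q):
    vx,vy,x,y=cv2.fitLine(q.astype(np.float32),cv2.DIST_HUBER,0,.01,.01).ravel(); a=np.degrees(np.arctan2(vy,vx)); 
    return round(float((a+90)%180-90),1),len(q)
def circle(q,r,x0): return least_squares(lambda c:np.hypot(*(q-c).T)-r,x0,loss='soft_l1',f_scale=.3).x
C={n:cloud(n,np.load(n+"1.npz")['d']) for n in("top","scene")}
for n,a0 in(("top",[586.5,-17.1]),("scene",[587.6,-18.9])):
    P=C[n].reshape(-1,3);P=P[np.isfinite(P).all(1)]
    k=(np.abs(P[:,:2]-a0)<30).all(1)&(P[:,2]>76)&(P[:,2]<114);Q=P[k,:2]
    d=Q-a0;r=np.hypot(*d.T);a=np.degrees(np.arctan2(d[:,1],d[:,0]))
    m=(r>9.7)&(r<14)&((a<-48)|(a>60)); c=circle(Q[m],12,a0);d=Q-c;r=np.hypot(*d.T);a=np.degrees(np.arctan2(d[:,1],d[:,0]))
    print(n,"axis",c.round(2),"z top",np.median(P[(np.hypot(*(P[:,:2]-c).T)<9)&(P[:,2]>112),2]).round(1))
    for s in(-29,):
        R=np.array([[np.cos(np.radians(s)),np.sin(np.radians(s))],[-np.sin(np.radians(s)),np.cos(np.radians(s))]])
        e=d@R.T; w=(e[:,0]>-3)&(e[:,0]<10.5)&(np.abs(np.abs(e[:,1])-4.5)<1.2)
        for sg in(1,-1):
            ww=w&(e[:,1]*sg>0)
            if ww.sum()>2: print("wall",sg,line(d[ww]),"off",e[ww,1].mean().round(2))
        b=(np.abs(e[:,0]+4)<1)&(np.abs(e[:,1])<4)
        if b.sum()>2: print("back",line(d[b]))
    k0=np.array([533.5,-219.4]) if n=="top" else np.array([535.1,-221.3])
    K=P[(np.hypot(*(P[:,:2]-k0).T)<13)&(P[:,2]>52)&(P[:,2]<60)];
    print("key top",cv2.minAreaRect(K[:,:2].astype(np.float32)),np.median(K[:,2]))
    K=P[(np.hypot(*(P[:,:2]-k0).T)<13)&(P[:,2]>28)&(P[:,2]<52),:2];print("key walls",cv2.minAreaRect(K.astype(np.float32)),len(K))
    B=P[(np.hypot(*(P[:,:2]-k0).T)<45)&(P[:,2]>21)&(P[:,2]<27)];print("block",cv2.minAreaRect(B[:,:2].astype(np.float32)))
P=C["top"].reshape(-1,3);P=P[np.isfinite(P).all(1)]
k=(np.abs(P[:,:2]-[480.3,234.7])<26).all(1)
for zl,zh in((45,54),):
    Q=P[k&(P[:,2]>zl)&(P[:,2]<zh),:2]; print("boss",cv2.minEnclosingCircle(Q.astype(np.float32)))
c=np.array([480.3,234.75]);Q=P[k&(P[:,2]<45)&(P[:,2]>3)];d=Q[:,:2]-c
b=np.hypot(*d.T);g=(b<22);d=d[g];s=np.radians(37);e=np.c_[d@[np.cos(s),np.sin(s)],d@[-np.sin(s),np.cos(s)]]
o=(np.abs(e[:,0]-17.6)<1)&(np.abs(e[:,1])<4);print("kw outer",line(d[o]),e[o,0].mean())
for sg in(1,-1):
    w=(e[:,0]>13)&(e[:,0]<17.2)&(np.abs(e[:,1]*sg-4.75)<1)
    if w.sum()>2:print("kw side",sg,line(d[w]),e[w,1].mean())
o=(np.hypot(*d.T)<14)&(e[:,0]<9);print("bore",circle(d[o],12.75,[0,0]),o.sum())
o=bot.get_obs();print(o['tool_pos'],o['tcp_rot'],o['time'])
E
```

```text
top axis [586.87 -17.  ] z top 120.3
wall 1 (-30.6, 7) off 4.34
key top ((533.6768798828125, -219.63882446289062), (16.68454360961914, 7.905587196350098), 3.47405743598938) 54.5894576512354
key walls ((532.2034912109375, -216.16571044921875), (17.926231384277344, 5.6065897941589355), 25.980775833129883) 23
block ((533.8963012695312, -219.80650329589844), (55.88835906982422, 46.10861587524414), 4.994083881378174)
scene axis [586.93 -17.52] z top 117.7
wall 1 (-30.4, 36) off 4.42
wall -1 (-17.2, 4) off -5.43
back (57.7, 19)
key top ((533.127197265625, -220.46804809570312), (13.33463191986084, 5.532875061035156), 2.414560556411743) 52.51568473486
key walls ((535.1693725585938, -221.43617248535156), (17.944412231445312, 7.212839126586914), 12.273478507995605) 90
block ((534.4493408203125, -220.8137969970703), (56.26298522949219, 45.926910400390625), 4.749945640563965)
boss ((480.4337158203125, 235.05551147460938), 22.741107940673828)
kw outer (-55.6, 12) 17.798982382558695
kw side 1 (37.4, 5) 5.1491089097997875
bore [-0.1305791   0.38290669] 29
[ 210.18244073 -481.12247227  197.2470241 ] [ 3.14147461e+00 -7.16271625e-06  4.11823931e-01] 0.7
```

{"api": "send_rows", "payload": {
  "rows": [
    {"x":0.15,"y":-0.04,"az":0.05,"jaw":1},
    {"x":0.35,"y":-0.1,"az":0.1,"jaw":0.6},
    {"x":0.55,"y":-0.15,"az":0.15,"jaw":0.2},
    {"x":0.75,"y":-0.2,"az":0.2,"jaw":0},
    {"x":0.9,"y":-0.25,"az":0.25,"jaw":-0.2},
    {"x":1,"y":-0.3,"az":0.31,"jaw":-0.2},
    {"x":1,"y":-0.4,"az":0.31,"jaw":-0.2},
    {"x":1,"y":-0.5,"az":0.31,"jaw":-0.2},
    {"x":1,"y":-0.55,"az":0.31,"jaw":-0.2},
    {"x":1,"y":-0.55,"az":0.31,"jaw":-0.2}
  ]
}}

```text
schema error: expected keys x, y, z, ax, ay, az, jaw
```

```bash
cat > go.py <<'E'
# usage: go.py x y z yaw_deg : units for send_rows from the present pose
import sys; from h import *
from scipy.spatial.transform import Rotation as Ro
o=bot.get_obs(); R=Ro.from_euler("xyz",o["tcp_rot"])
X=np.array([float(v) for v in sys.argv[1:4]]); T=Ro.from_euler("xyz",[np.pi,0,np.radians(float(sys.argv[4]))])
print("t",round(o["time"],2),"pos",o["tool_pos"].round(2),"rot",np.degrees(o["tcp_rot"]).round(2),"F",o["contact_force"].round(1),"w",round(float(o["grip_width"]),1),"q6",o["joint_positions"][5].round(2))
print("shift",(R.inv().apply(X-o["tool_pos"])/200).round(4),"turn",((R.inv()*T).as_rotvec()/np.radians(60)).round(4))
E
python3 go.py 533.7 -219.9 100 4.9
```

```text
t 0.7 pos [ 210.18 -481.12  197.25] rot [179.99  -0.    23.6 ] F [ 0.  -0.9 -0.3] w 91.9 q6 -0.15
shift [ 2.0052 -0.5495  0.4862] turn [ 1.000e-04 -0.000e+00  3.116e-01]
```

{"api": "send_rows", "payload": {
  "rows": [
    {"x":0.15,"y":-0.04,"z":0,"ax":0,"ay":0,"az":0.05,"jaw":1},
    {"x":0.35,"y":-0.1,"z":0,"ax":0,"ay":0,"az":0.1,"jaw":0.6},
    {"x":0.55,"y":-0.15,"z":0,"ax":0,"ay":0,"az":0.15,"jaw":0.2},
    {"x":0.75,"y":-0.2,"z":0,"ax":0,"ay":0,"az":0.2,"jaw":0},
    {"x":0.9,"y":-0.25,"z":0,"ax":0,"ay":0,"az":0.25,"jaw":-0.2},
    {"x":1,"y":-0.3,"z":0,"ax":0,"ay":0,"az":0.31,"jaw":-0.2},
    {"x":1,"y":-0.4,"z":0,"ax":0,"ay":0,"az":0.31,"jaw":-0.2},
    {"x":1,"y":-0.5,"z":0,"ax":0,"ay":0,"az":0.31,"jaw":-0.2},
    {"x":1,"y":-0.55,"z":0,"ax":0,"ay":0,"az":0.31,"jaw":-0.2},
    {"x":1,"y":-0.55,"z":0,"ax":0,"ay":0,"az":0.31,"jaw":-0.2}
  ]
}}

```text
time: 1.95
tool_pos: [349.4, -300.2, 197.5]
tcp_rot: [3.141, -0.0, 0.087]
contact_force: [0.2, -0.8, 0.4]
grip_width: 36.9
finger_force: 0.0
```

```bash
python3 go.py 533.7 -219.9 100 4.9
```

```text
t 1.95 pos [ 349.42 -300.21  197.49] rot [ 1.7996e+02 -2.0000e-02  5.0000e+00] F [ 0.2 -0.8  0.4] w 36.9 q6 0.61
shift [ 0.9528 -0.32    0.4876] turn [ 0.0006 -0.0003  0.0017]
```

{"api": "send_rows", "payload": {
  "rows": [
    {"x":0.12,"y":-0.04,"z":0,"ax":0,"ay":0,"az":0,"jaw":-0.2},
    {"x":0.32,"y":-0.1,"z":0.05,"ax":0,"ay":0,"az":0,"jaw":-0.2},
    {"x":0.55,"y":-0.18,"z":0.1,"ax":0,"ay":0,"az":0,"jaw":-0.2},
    {"x":0.75,"y":-0.25,"z":0.15,"ax":0,"ay":0,"az":0,"jaw":-0.2},
    {"x":0.88,"y":-0.3,"z":0.2,"ax":0,"ay":0,"az":0,"jaw":-0.2},
    {"x":0.953,"y":-0.32,"z":0.3,"ax":0,"ay":0,"az":0.002,"jaw":-0.2},
    {"x":0.953,"y":-0.32,"z":0.4,"ax":0,"ay":0,"az":0.002,"jaw":-0.2},
    {"x":0.953,"y":-0.32,"z":0.45,"ax":0,"ay":0,"az":0.002,"jaw":-0.2},
    {"x":0.953,"y":-0.32,"z":0.488,"ax":0,"ay":0,"az":0.002,"jaw":-0.2},
    {"x":0.953,"y":-0.32,"z":0.488,"ax":0,"ay":0,"az":0.002,"jaw":-0.2}
  ]
}}

```text
time: 3.2
tool_pos: [533.6, -220.3, 99.5]
tcp_rot: [3.142, 0.0, 0.085]
contact_force: [1.3, 0.7, 0.6]
grip_width: 36.5
finger_force: 0.0
```

```bash
python3 go.py 533.7 -219.9 31 4.9
```

```text
t 3.2 pos [ 533.63 -220.26   99.52] rot [1.80e+02 1.00e-02 4.85e+00] F [1.3 0.7 0.6] w 36.5 q6 0.96
shift [ 0.0006 -0.0018  0.3426] turn [ 0.      0.0001 -0.0009]
```

{"api": "send_rows", "payload": {
  "rows": [
    {"x":0,"y":-0.001,"z":0.05,"ax":0,"ay":0,"az":0,"jaw":-0.4},
    {"x":0,"y":-0.001,"z":0.12,"ax":0,"ay":0,"az":0,"jaw":-0.4},
    {"x":0,"y":-0.001,"z":0.2,"ax":0,"ay":0,"az":0,"jaw":-0.4},
    {"x":0,"y":-0.001,"z":0.27,"ax":0,"ay":0,"az":0,"jaw":-0.4},
    {"x":0,"y":-0.001,"z":0.32,"ax":0,"ay":0,"az":0,"jaw":-0.4},
    {"x":0,"y":-0.001,"z":0.342,"ax":0,"ay":0,"az":0,"jaw":-0.4},
    {"x":0,"y":-0.001,"z":0.342,"ax":0,"ay":0,"az":0,"jaw":-0.4},
    {"x":0,"y":-0.001,"z":0.342,"ax":0,"ay":0,"az":0,"jaw":-0.75},
    {"x":0,"y":-0.001,"z":0.342,"ax":0,"ay":0,"az":0,"jaw":-1},
    {"x":0,"y":-0.001,"z":0.342,"ax":0,"ay":0,"az":0,"jaw":-1}
  ]
}}

```text
time: 4.45
tool_pos: [533.9, -219.8, 31.5]
tcp_rot: [3.141, -0.0, 0.085]
contact_force: [-0.1, 0.4, 0.3]
grip_width: 2.9
finger_force: 0.0
```

```bash
python3 go.py 533.7 -219.9 80 4.9
```

```text
t 4.45 pos [ 533.85 -219.83   31.53] rot [ 1.7998e+02 -3.0000e-02  4.8700e+00] F [-0.1  0.4  0.3] w 2.9 q6 0.96
shift [-0.0007  0.0004 -0.2423] turn [ 0.0004 -0.0005 -0.0005]
```

```bash
python3 - <<'E'
from h import *
o=[]
for n in("top","scene"):
    p,d=bot.capture(n);u,v=map(int,proj(n,[533.7,-219.9,50]));r=40
    o.append(cv2.resize(p[v-r:v+r,u-r:u+r,::-1],(390,390),interpolation=cv2.INTER_CUBIC))
cv2.imwrite("pics/g.png",np.hstack(o));s=bot.get_obs();print(s['grip_width'],s['finger_force'],s['contact_force'])
E
```

```text
0.5897145288460953 0.0 [0.94518886 0.58368013 0.2755401 ]
```

View pics/g.png

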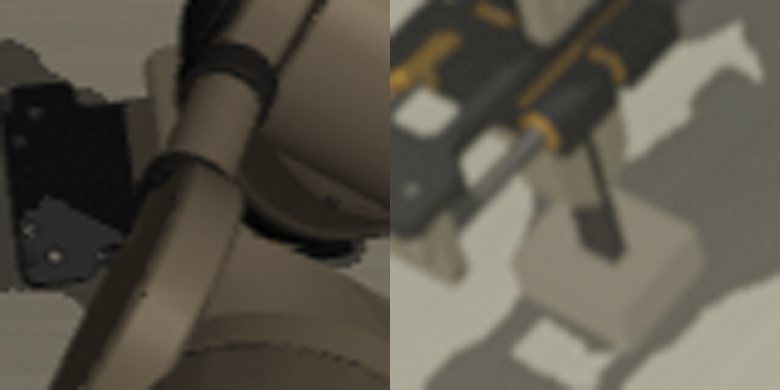

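The scene view shows the fingers above the block, with the key's dark lower part at about (600,230) in the crop, at the fingertips. The opening reads 0.6 mm and the finger force 0, so I'll check with depth whether the key is between the pads.

```bash
python3 - <<'E'
from h import *
p,d=bot.capture("scene");C=cloud("scene",d)
u,v=map(int,proj("scene",[534.8,-220.8,40]));print(u,v)
a=np.radians(4.9);
for r in range(v-16,v+10):
    s=""
    for c in range(u-9,u+10):
        X=C[r,c]-[534.8,-220.8,0]; e=(X[0]*np.cos(a)+X[1]*np.sin(a),-X[0]*np.sin(a)+X[1]*np.cos(a),X[2])
        s+="%3d,%3d,%3d|"%e if c%2==0 else ""
    print(s)
o=bot.get_obs();print(o['grip_width'],o['finger_force'])
E
```

```text
184 283
 33,-32,141| 35,-30,141| 36,-27,137| 34,-22,131|  9,  1, 90| 10,  5, 87| 10,  9, 83| 10, 13, 78|-39, 60, -1|
 32,-32,138| 35,-30,138| 36,-27,135| 36,-23,131|  8,  1, 87| 10,  4, 86| 10,  8, 81| 10, 13, 75|-38, 58, -2|
 32,-32,135| 35,-31,136| 35,-27,132| 11, -5, 94|  8,  1, 85| 11,  3, 84| 10,  8, 78|  9, 13, 73|-36, 55, -1|
 29,-31,130| 33,-30,132| 36,-29,132| 11, -5, 91|  8,  0, 83|  9,  3, 80| 10,  8, 75|  9, 12, 70|-34, 53, -1|
 10,-17,102| 32,-30,128|  9, -9, 91| 10, -5, 88|  8,  0, 81| 11,  1, 80| 11,  6, 75| 12,  9, 72|-31, 50,  0|
 10,-18, 99| 11,-15, 96| 10,-10, 91| 10, -6, 85|  8,  0, 78|  9,  2, 75| 10,  6, 72| 10, 10, 67|-32, 50, -2|
 11,-19, 98|  8,-13, 90| 10,-10, 88| 10, -6, 84|  8,  0, 76|  9,  2, 73|  9,  6, 68|-32, 45,  0|-30, 48, -3|
 10,-19, 95|  9,-15, 89| 10,-11, 86| 11, -8, 83| 10, -3, 77|  9,  2, 70| 11,  4, 69|-32, 44, -2|-28, 46, -2|
  9,-19, 92|  9,-15, 87|  9,-11, 83|  9, -7, 78| 10, -3, 74|  9,  1, 68| 10,  4, 65|-30, 42, -2|-26, 44, -1|
  7,-18, 86| 11,-17, 87| 10,-12, 81| 10, -9, 78| 11, -5, 74|  9,  0, 66| 10,  4, 62|-28, 40, -1|-25, 42, -2|
  
[... 1066 characters left out ...]
 8,  3, 32|  5, 10, 21|
-19, -6, 22|-18, -2, 19|-13, -1, 20| -6, -3, 27|  0, -3, 33|  5, -3, 35|  8, -1, 35|  9,  2, 31|  6,  8, 21|
-18, -7, 22|-13, -6, 24|-13, -2, 19| -6, -3, 24|  0, -3, 29|  4, -3, 31|  7, -1, 31|  7,  3, 25|  8,  7, 21|
-18, -8, 19|-12, -8, 23| -9, -5, 22| -7, -3, 21| -2, -2, 23|  2, -2, 26|  8, -2, 30|  8,  1, 25|  9,  5, 22|
-15,-11, 21|-12, -9, 21| -8, -7, 21| -6, -4, 20| -3, -3, 20|  3, -3, 25|  7, -2, 26|  8,  1, 22| 12,  2, 23|
-13,-13, 22|-10,-11, 22| -6, -9, 22| -2, -8, 23| -1, -5, 20|  3, -4, 22|  7, -2, 23|  8,  0, 20| 12,  1, 21|
-12,-14, 22| -9,-12, 21| -6,-10, 20| -2, -9, 21|  0, -7, 21|  3, -4, 20|  6, -3, 20| 11, -2, 22| 13,  0, 21|
0.5592590060282954 0.0
```

Depth shows the key standing untouched (top at 52–54 mm) and the fingertips closed just above it, at about 57 mm. The measured TCP reads 31.5 mm, so the true tips sit about 25 mm higher than reported. I'll open, go down part of the way, and measure the tips again to get the offset.

{"api": "send_rows", "payload": {
  "rows": [
    {"x":0,"y":0,"z":0,"ax":0,"ay":0,"az":0,"jaw":-0.4},
    {"x":0,"y":0,"z":0,"ax":0,"ay":0,"az":0,"jaw":-0.4},
    {"x":0,"y":0,"z":0,"ax":0,"ay":0,"az":0,"jaw":-0.4},
    {"x":0,"y":0,"z":0,"ax":0,"ay":0,"az":0,"jaw":-0.4},
    {"x":0,"y":0,"z":0.02,"ax":0,"ay":0,"az":0,"jaw":-0.4},
    {"x":0,"y":0,"z":0.03,"ax":0,"ay":0,"az":0,"jaw":-0.4},
    {"x":0,"y":0,"z":0.04,"ax":0,"ay":0,"az":0,"jaw":-0.4},
    {"x":0,"y":0,"z":0.05,"ax":0,"ay":0,"az":0,"jaw":-0.4},
    {"x":0,"y":0,"z":0.05,"ax":0,"ay":0,"az":0,"jaw":-0.4},
    {"x":0,"y":0,"z":0.05,"ax":0,"ay":0,"az":0,"jaw":-0.4}
  ]
}}

```text
time: 5.85
tool_pos: [533.8, -219.8, 21.3]
tcp_rot: [3.141, -0.0, 0.085]
contact_force: [-0.3, 0.8, -0.8]
grip_width: 27.9
finger_force: 0.0
```

```bash
cat > tips.py <<'E'
from slot import *
o=bot.get_obs();t=o['tool_pos'];y=o['tcp_rot'][2];print("rep",t.round(2),o['contact_force'].round(1),round(float(o['grip_width']),1))
p,d=avg("scene",3);C=cloud("scene",d).reshape(-1,3)-[1,-1,0];C=C[np.isfinite(C).all(1)]
X=C-[t[0],t[1],0];e=np.c_[X[:,0]*np.cos(y)+X[:,1]*np.sin(y),-X[:,0]*np.sin(y)+X[:,1]*np.cos(y),X[:,2]]
f=e[(abs(e[:,0]-9.5)<2)&(abs(e[:,1])<45)&(e[:,2]>27)&(e[:,2]<130)]
for k in range(-45,45,4):
    q=f[(f[:,1]>=k)&(f[:,1]<k+4)]
    if len(q)>1: print(k,len(q),"z",q[:,2].min().round(1),q[:,2].max().round(1))
E
python3 -W ignore tips.py
```

```text
rep [ 533.77 -219.77   21.29] [-0.3  0.8 -0.8] 27.9
-45 6 z 113.1 123.9
-33 27 z 61.0 92.7
-29 16 z 58.5 82.9
-25 18 z 57.0 80.6
-21 21 z 51.3 82.9
-17 12 z 48.3 79.4
-5 12 z 30.2 52.9
-1 17 z 27.8 52.3
3 4 z 31.6 49.9
11 21 z 50.1 93.8
15 49 z 50.5 124.8
19 27 z 54.6 97.6
23 28 z 59.0 98.2
27 18 z 61.5 95.2
```

{"api": "send_rows", "payload": {
  "rows": [
    {"x":0,"y":0,"z":0.015,"ax":0,"ay":0,"az":0,"jaw":-0.4},
    {"x":0,"y":0,"z":0.03,"ax":0,"ay":0,"az":0,"jaw":-0.4},
    {"x":0,"y":0,"z":0.045,"ax":0,"ay":0,"az":0,"jaw":-0.4},
    {"x":0,"y":0,"z":0.06,"ax":0,"ay":0,"az":0,"jaw":-0.4},
    {"x":0,"y":0,"z":0.07,"ax":0,"ay":0,"az":0,"jaw":-0.4},
    {"x":0,"y":0,"z":0.08,"ax":0,"ay":0,"az":0,"jaw":-0.4},
    {"x":0,"y":0,"z":0.08,"ax":0,"ay":0,"az":0,"jaw":-0.7},
    {"x":0,"y":0,"z":0.08,"ax":0,"ay":0,"az":0,"jaw":-1},
    {"x":0,"y":0,"z":0.08,"ax":0,"ay":0,"az":0,"jaw":-1},
    {"x":0,"y":0,"z":0.08,"ax":0,"ay":0,"az":0,"jaw":-1}
  ]
}}

```text
time: 7.25
tool_pos: [533.7, -219.7, 5.3]
tcp_rot: [3.141, -0.0, 0.085]
contact_force: [-0.2, -0.5, -0.0]
grip_width: 7.3
finger_force: 30.0
```

```bash
python3 go.py 533.7 -219.9 80 4.9
```

```text
t 7.25 pos [ 533.73 -219.74    5.27] rot [179.99  -0.     4.88] F [-0.2 -0.5 -0. ] w 7.3 q6 0.96
shift [-2.000e-04  8.000e-04 -3.737e-01] turn [ 0.0001 -0.0001 -0.0004]
```

Gripped at 30 N with no side force. Next I lift the key and carry it over the shaft.

{"api": "send_rows", "payload": {
  "rows": [
    {"x":0,"y":0,"z":-0.05,"ax":0,"ay":0,"az":0,"jaw":-1},
    {"x":0,"y":0,"z":-0.15,"ax":0,"ay":0,"az":0,"jaw":-1},
    {"x":0,"y":0,"z":-0.3,"ax":0,"ay":0,"az":0,"jaw":-1},
    {"x":0.06,"y":-0.1,"z":-0.5,"ax":0,"ay":0,"az":0.08,"jaw":-1},
    {"x":0.12,"y":-0.28,"z":-0.65,"ax":0,"ay":0,"az":0.2,"jaw":-1},
    {"x":0.2,"y":-0.5,"z":-0.72,"ax":0,"ay":0,"az":0.32,"jaw":-1},
    {"x":0.28,"y":-0.7,"z":-0.72,"ax":0,"ay":0,"az":0.44,"jaw":-1},
    {"x":0.34,"y":-0.87,"z":-0.72,"ax":0,"ay":0,"az":0.54,"jaw":-1},
    {"x":0.376,"y":-0.97,"z":-0.72,"ax":0,"ay":0,"az":0.593,"jaw":-1},
    {"x":0.376,"y":-0.97,"z":-0.72,"ax":0,"ay":0,"az":0.593,"jaw":-1}
  ]
}}

```text
time: 8.5
tool_pos: [592.3, -18.7, 149.8]
tcp_rot: [-3.141, -0.001, -0.533]
contact_force: [-0.3, -0.7, -0.4]
grip_width: 8.1
finger_force: 30.0
```

```bash
python3 go.py 592.2 -20.1 126 -30.7
python3 -W ignore - <<'E'
from slot import *
# key face and bottom in scene while held (bias of scene vs robot ~ (0.7,-1.1))
p,d=avg("scene",4);C=cloud("scene",d).reshape(-1,3);C=C[np.isfinite(C).all(1)]
K=C[(np.hypot(*(C[:,:2]-[592.7,-21]).T)<13)&(C[:,2]>122)&(C[:,2]<160)]
print(len(K),cv2.minAreaRect(K[:,:2].astype(np.float32)),np.percentile(K[:,2],[0,2,50,100]))
m=K[K[:,2]<160]
a=np.radians(-30.7);e=np.c_[(m[:,:2]-[592.9,-21.0])@[np.cos(a),np.sin(a)],(m[:,:2]-[592.9,-21.0])@[-np.sin(a),np.cos(a)]]
print(np.percentile(e[:,0],[1,50,99]).round(1),np.percentile(e[:,1],[1,25,50,99]).round(1))
E
```

```text
t 8.5 pos [592.33 -18.67 149.81] rot [-1.7998e+02 -4.0000e-02 -3.0540e+01] F [-0.3 -0.7 -0.4] w 8.1 q6 1.94
shift [0.003  0.0065 0.1191] turn [-0.0003 -0.0006  0.0026]
34 ((593.4408569335938, -26.02308464050293), (6.425902366638184, 16.23173713684082), 83.70459747314453) [147.05447876 148.02442789 154.55212829 159.89175601]
[-5.6  8.3  9.6] [-4.9 -4.5 -4.   2. ]
```

{"api": "send_rows", "payload": {
  "rows": [
    {"x":0,"y":0,"z":0,"ax":0,"ay":0,"az":0,"jaw":-1},
    {"x":0,"y":0,"z":0.02,"ax":0,"ay":0,"az":0,"jaw":-1},
    {"x":0,"y":0,"z":0.04,"ax":0,"ay":0,"az":0,"jaw":-1},
    {"x":0,"y":0,"z":0.06,"ax":0,"ay":0,"az":0,"jaw":-1},
    {"x":0,"y":0,"z":0.08,"ax":0,"ay":0,"az":0,"jaw":-1},
    {"x":0,"y":0,"z":0.1,"ax":0,"ay":0,"az":0,"jaw":-1},
    {"x":0,"y":0,"z":0.115,"ax":0,"ay":0,"az":0,"jaw":-1},
    {"x":0,"y":0,"z":0.12,"ax":0,"ay":0,"az":0,"jaw":-1},
    {"x":0,"y":0,"z":0.12,"ax":0,"ay":0,"az":0,"jaw":-1},
    {"x":0,"y":0,"z":0.12,"ax":0,"ay":0,"az":0,"jaw":-1}
  ]
}}

```text
time: 9.95
tool_pos: [592.2, -20.1, 125.4]
tcp_rot: [-3.142, -0.0, -0.536]
contact_force: [-0.0, -0.2, -0.5]
grip_width: 8.1
finger_force: 30.0
```

```bash
cat > key.py <<'E'
from slot import *
o=bot.get_obs();print(o['tool_pos'].round(2),np.degrees(o['tcp_rot']).round(2),o['contact_force'].round(2),o['moment'].round(2))
p,d=avg("scene",4);C=cloud("scene",d).reshape(-1,3);C=C[np.isfinite(C).all(1)]
t=o['tool_pos'];a=o['tcp_rot'][2];X=C-[t[0]+.3,t[1]-.7,0]
e=np.c_[X[:,:2]@[np.cos(a),np.sin(a)],X[:,:2]@[-np.sin(a),np.cos(a)],C[:,2]]
k=e[(abs(e[:,0])<12)&(abs(e[:,1])<7)&(e[:,2]>122)&(e[:,2]<148)]
print(len(k),"x",np.percentile(k[:,0],[1,50,99]).round(1),"y",np.percentile(k[:,1],[1,25,50,99]).round(1),"zmin",k[:,2].min().round(1))
f=k[(k[:,0]<7)&(k[:,1]<-2)];print("side face y",np.median(f[:,1]).round(2),len(f));f=k[(k[:,1]>-2.5)&(k[:,0]>6)];print("end x",np.median(f[:,0]).round(2),len(f))
E
python3 -W ignore key.py
```

```text
[592.24 -20.07 125.38] [-1.800e+02 -2.000e-02 -3.071e+01] [-0.03 -0.16 -0.46] [0.05 0.06 0.02]
61 x [-7.3  8.8 10.1] y [-4.7 -4.4 -3.2  3.1] zmin 122.9
side face y -4.48 21
end x 9.34 26
```

{"api": "send_rows", "payload": {
  "rows": [
    {"x":0,"y":-0.002,"z":0,"ax":0,"ay":0,"az":0,"jaw":-1},
    {"x":0,"y":-0.002,"z":0.008,"ax":0,"ay":0,"az":0,"jaw":-1},
    {"x":0,"y":-0.002,"z":0.014,"ax":0,"ay":0,"az":0,"jaw":-1},
    {"x":0,"y":-0.002,"z":0.018,"ax":0,"ay":0,"az":0,"jaw":-1},
    {"x":0,"y":-0.002,"z":0.021,"ax":0,"ay":0,"az":0,"jaw":-1},
    {"x":0,"y":-0.002,"z":0.023,"ax":0,"ay":0,"az":0,"jaw":-1},
    {"x":0,"y":-0.002,"z":0.025,"ax":0,"ay":0,"az":0,"jaw":-1},
    {"x":0,"y":-0.002,"z":0.026,"ax":0,"ay":0,"az":0,"jaw":-1},
    {"x":0,"y":-0.002,"z":0.027,"ax":0,"ay":0,"az":0,"jaw":-1},
    {"x":0,"y":-0.002,"z":0.028,"ax":0,"ay":0,"az":0,"jaw":-1}
  ]
}}

```text
time: 11.4
tool_pos: [592.4, -19.7, 119.6]
tcp_rot: [3.142, -0.0, -0.536]
contact_force: [-0.3, 0.9, 0.1]
grip_width: 7.7
finger_force: 30.0
```

```bash
python3 -c "
from h import *
o=bot.get_obs();print(o['tool_pos'].round(2),np.degrees(o['tcp_rot']).round(2),o['contact_force'].round(2),o['moment'].round(2))"
```

```text
[592.35 -19.7  119.61] [ 1.800e+02 -1.000e-02 -3.071e+01] [-0.35  0.88  0.12] [ 0.05  0.   -0.1 ]
```

{"api": "send_rows", "payload": {
  "rows": [
    {"x":0,"y":0,"z":0.003,"ax":0,"ay":0,"az":0,"jaw":-1},
    {"x":0,"y":0,"z":0.006,"ax":0,"ay":0,"az":0,"jaw":-1},
    {"x":0,"y":0,"z":0.009,"ax":0,"ay":0,"az":0,"jaw":-1},
    {"x":0,"y":0,"z":0.012,"ax":0,"ay":0,"az":0,"jaw":-1},
    {"x":0,"y":0,"z":0.014,"ax":0,"ay":0,"az":0,"jaw":-1},
    {"x":0,"y":0,"z":0.016,"ax":0,"ay":0,"az":0,"jaw":-1},
    {"x":0,"y":0,"z":0.018,"ax":0,"ay":0,"az":0,"jaw":-1},
    {"x":0,"y":0,"z":0.02,"ax":0,"ay":0,"az":0,"jaw":-1},
    {"x":0,"y":0,"z":0.02,"ax":0,"ay":0,"az":0,"jaw":-1},
    {"x":0,"y":0,"z":0.02,"ax":0,"ay":0,"az":0,"jaw":-1}
  ]
}}

```text
time: 12.65
tool_pos: [592.4, -19.7, 115.6]
tcp_rot: [3.142, -0.0, -0.536]
contact_force: [-0.3, -0.4, 0.2]
grip_width: 7.8
finger_force: 30.0
```

```bash
python3 -c "
from h import *
o=bot.get_obs();print(o['tool_pos'].round(2),np.degrees(o['tcp_rot']).round(2),o['contact_force'].round(2),o['moment'].round(2))"
```

```text
[592.35 -19.69 115.63] [180.   -0.  -30.7] [-0.33 -0.42  0.16] [ 0.07  0.04 -0.04]
```

No contact force with the key's lower end about 5 mm below the shaft top, so it's in the slot. I'll go further down.

{"api": "send_rows", "payload": {
  "rows": [
    {"x":0,"y":0,"z":0.006,"ax":0,"ay":0,"az":0,"jaw":-1},
    {"x":0,"y":0,"z":0.015,"ax":0,"ay":0,"az":0,"jaw":-1},
    {"x":0,"y":0,"z":0.025,"ax":0,"ay":0,"az":0,"jaw":-1},
    {"x":0,"y":0,"z":0.035,"ax":0,"ay":0,"az":0,"jaw":-1},
    {"x":0,"y":0,"z":0.045,"ax":0,"ay":0,"az":0,"jaw":-1},
    {"x":0,"y":0,"z":0.055,"ax":0,"ay":0,"az":0,"jaw":-1},
    {"x":0,"y":0,"z":0.065,"ax":0,"ay":0,"az":0,"jaw":-1},
    {"x":0,"y":0,"z":0.075,"ax":0,"ay":0,"az":0,"jaw":-1},
    {"x":0,"y":0,"z":0.08,"ax":0,"ay":0,"az":0,"jaw":-1},
    {"x":0,"y":0,"z":0.08,"ax":0,"ay":0,"az":0,"jaw":-1}
  ]
}}

```text
time: 13.9
tool_pos: [592.3, -19.7, 99.5]
tcp_rot: [3.141, 0.0, -0.536]
contact_force: [0.4, -0.0, -0.3]
grip_width: 7.9
finger_force: 30.0
```

```bash
python3 -c "
from h import *
o=bot.get_obs();print(o['tool_pos'].round(2),np.degrees(o['tcp_rot']).round(2),o['contact_force'].round(2),o['moment'].round(2))
p,d=bot.capture('scene');u,v=map(int,proj('scene',[592,-20,115]));r=36
cv2.imwrite('pics/k.png',cv2.resize(p[v-r:v+r,u-r:u+r,::-1],(500,500),interpolation=cv2.INTER_CUBIC))"
```

```text
[592.31 -19.7   99.53] [179.99   0.   -30.71] [ 0.38 -0.03 -0.34] [0.12 0.02 0.01]
```

View pics/k.png

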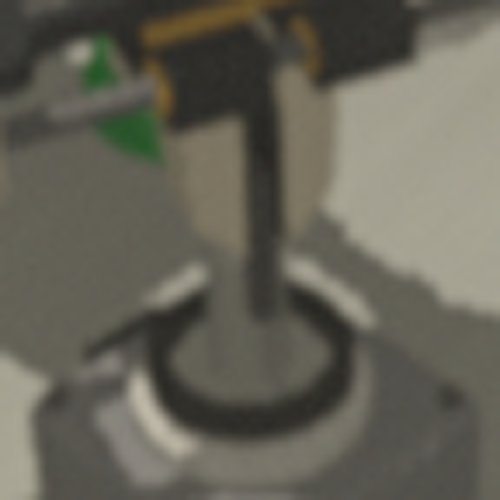

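The key is visibly in the slot, dark and to the right of the shaft at about (265,280), well below the fingertips. I'll release it so it drops, then retract.

{"api": "send_rows", "payload": {
  "rows": [
    {"x":0,"y":0,"z":0,"ax":0,"ay":0,"az":0,"jaw":-0.5},
    {"x":0,"y":0,"z":0,"ax":0,"ay":0,"az":0,"jaw":-0.4},
    {"x":0,"y":0,"z":0,"ax":0,"ay":0,"az":0,"jaw":-0.3},
    {"x":0,"y":0,"z":0,"ax":0,"ay":0,"az":0,"jaw":-0.3},
    {"x":0,"y":0,"z":0,"ax":0,"ay":0,"az":0,"jaw":-0.3},
    {"x":0,"y":0,"z":-0.05,"ax":0,"ay":0,"az":0,"jaw":-0.3},
    {"x":0,"y":0,"z":-0.15,"ax":0,"ay":0,"az":0,"jaw":-0.2},
    {"x":0,"y":0,"z":-0.25,"ax":0,"ay":0,"az":0,"jaw":0},
    {"x":0,"y":0,"z":-0.33,"ax":0,"ay":0,"az":0,"jaw":0.2},
    {"x":0,"y":0,"z":-0.35,"ax":0,"ay":0,"az":0,"jaw":0.2}
  ]
}}

```text
time: 15.2
tool_pos: [593.0, -19.8, 171.1]
tcp_rot: [-3.141, -0.002, -0.536]
contact_force: [0.9, -0.3, -0.3]
grip_width: 54.6
finger_force: 0.0
```

```bash
python3 -W ignore - <<'E'
from slot import *
p,d=avg("scene",4);C=cloud("scene",d).reshape(-1,3);C=C[np.isfinite(C).all(1)]
a=np.radians(-30.7);X=C[:,:2]-[586.93,-17.52];e=np.c_[X@[np.cos(a),np.sin(a)],X@[-np.sin(a),np.cos(a)],C[:,2]]
k=e[(e[:,0]>12.7)&(e[:,0]<20)&(abs(e[:,1])<5)&(e[:,2]>74)]
print("front",len(k),np.median(k[:,0]).round(2),"z",k[:,2].min().round(1),k[:,2].max().round(1))
for z in range(76,150,4):
    q=k[(k[:,2]>=z)&(k[:,2]<z+4)]
    if len(q): print(z,len(q),q[:,:2].mean(0).round(1),q[:,1].min().round(1),q[:,1].max().round(1))
k=e[(e[:,0]>-5)&(e[:,0]<15)&(abs(e[:,1])<4)&(e[:,2]>100)&(e[:,2]<125)]; print("top of key?",[(round(float(x),1),round(float(y),1),round(float(z),1)) for x,y,z in k][:40])
E
python3 go.py 480.4 235 120 40
```

```text
front 58 16.04 z 74.1 110.8
76 7 [15.6 -0.1] -4.5 3.3
80 6 [15.3 -2.2] -4.5 1.5
84 5 [15.8 -2.1] -4.5 1.1
88 5 [15.9 -1.2] -4.3 1.3
92 7 [15.9 -2.1] -4.6 1.2
96 6 [16.  -0.8] -4.3 1.5
100 5 [16.5 -1.8] -4.9 1.6
104 6 [15.9 -1.2] -4.4 2.1
108 7 [15.9 -1.5] -4.5 2.0
top of key? [(-4.9, 3.0, 118.9), (-4.5, 0.6, 117.6), (-4.2, 2.6, 117.0), (-4.4, -3.8, 116.7), (-3.1, -2.1, 117.0), (-3.6, 0.1, 115.8), (-4.0, -1.9, 113.6), (-4.0, 0.2, 112.8), (-4.7, 2.6, 111.2), (-3.7, -0.0, 110.4), (-4.6, 2.4, 108.7), (-3.5, -0.2, 108.0), (-1.0, 0.9, 109.6), (0.2, 2.6, 109.9), (1.8, -0.3, 109.7), (2.3, 1.6, 109.4), (4.4, 2.9, 110.5), (5.6, -1.9, 110.7), (5.9, 0.1, 110.2), (6.6, 1.9, 110.1), (7.4, -2.7, 109.9), (7.7, -0.7, 109.4), (9.3, 0.8, 110.0), (10.5, 2.4, 110.3), (9.6, -3.7, 109.4), (11.9, -2.4, 110.8), (12.5, -0.6, 110.5), (12.1, 1.7, 109.4), (12.7, 3.6, 109.1), (14.5, -3.6, 110.8), (14.5, -1.5, 110.0), (14.6, -3.8, 105.6)]
t 15.4 pos [591.92 -19.65 168.89] rot [ 1.7997e+02  7.0000e-02 -3.0710e+01] F [-0.1  0.3  0.1] w 55.1 q6 1.94
shift [-1.1293 -0.81    0.2454] turn [-3.0000e-04  1.3000e-03 -1.1785e+00]
```

The key is home: its top lies about 8 mm below the shaft end and it stands out about 4 mm. Next, the pulley.

{"api": "send_rows", "payload": {
  "rows": [
    {"x":-0.1,"y":-0.07,"z":0,"ax":0,"ay":0,"az":-0.1,"jaw":0.2},
    {"x":-0.25,"y":-0.18,"z":0,"ax":0,"ay":0,"az":-0.25,"jaw":0.2},
    {"x":-0.42,"y":-0.3,"z":0,"ax":0,"ay":0,"az":-0.4,"jaw":0.2},
    {"x":-0.6,"y":-0.42,"z":0,"ax":0,"ay":0,"az":-0.55,"jaw":0.2},
    {"x":-0.8,"y":-0.55,"z":0,"ax":0,"ay":0,"az":-0.7,"jaw":0.2},
    {"x":-0.95,"y":-0.68,"z":0,"ax":0,"ay":0,"az":-0.85,"jaw":0.2},
    {"x":-1,"y":-0.78,"z":0,"ax":0,"ay":0,"az":-0.95,"jaw":0.2},
    {"x":-1,"y":-0.81,"z":0,"ax":0,"ay":0,"az":-1,"jaw":0.2},
    {"x":-1,"y":-0.81,"z":0,"ax":0,"ay":0,"az":-1,"jaw":0.2},
    {"x":-1,"y":-0.81,"z":0,"ax":0,"ay":0,"az":-1,"jaw":0.2}
  ]
}}

```text
time: 16.65
tool_pos: [502.8, 221.3, 169.1]
tcp_rot: [-3.142, 0.001, 0.51]
contact_force: [-0.9, 0.0, 0.1]
grip_width: 55.1
finger_force: 0.0
```

```bash
python3 go.py 480.3 235 50 40
```

```text
t 16.65 pos [502.83 221.28 169.1 ] rot [-1.800e+02  6.000e-02  2.921e+01] F [-0.9  0.   0.1] w 55.1 q6 1.34
shift [-0.0642 -0.1148  0.5956] turn [-1.000e-04  1.100e-03 -1.798e-01]
```

{"api": "send_rows", "payload": {
  "rows": [
    {"x":-0.03,"y":-0.05,"z":0.03,"ax":0,"ay":0,"az":-0.06,"jaw":0.2},
    {"x":-0.06,"y":-0.1,"z":0.1,"ax":0,"ay":0,"az":-0.12,"jaw":0.2},
    {"x":-0.064,"y":-0.115,"z":0.2,"ax":0,"ay":0,"az":-0.18,"jaw":0.25},
    {"x":-0.064,"y":-0.115,"z":0.3,"ax":0,"ay":0,"az":-0.18,"jaw":0.25},
    {"x":-0.064,"y":-0.115,"z":0.4,"ax":0,"ay":0,"az":-0.18,"jaw":0.25},
    {"x":-0.064,"y":-0.115,"z":0.5,"ax":0,"ay":0,"az":-0.18,"jaw":0.25},
    {"x":-0.064,"y":-0.115,"z":0.57,"ax":0,"ay":0,"az":-0.18,"jaw":0.25},
    {"x":-0.064,"y":-0.115,"z":0.6,"ax":0,"ay":0,"az":-0.18,"jaw":0.25},
    {"x":-0.064,"y":-0.115,"z":0.6,"ax":0,"ay":0,"az":-0.18,"jaw":0.25},
    {"x":-0.064,"y":-0.115,"z":0.6,"ax":0,"ay":0,"az":-0.18,"jaw":0.25}
  ]
}}

```text
time: 17.9
tool_pos: [481.2, 235.6, 50.3]
tcp_rot: [3.141, -0.001, 0.7]
contact_force: [-0.4, 0.8, -0.2]
grip_width: 57.1
finger_force: 0.0
```

```bash
python3 go.py 480.3 235 -2 40; python3 -W ignore - <<'E'
from slot import *
# tips in scene view at the pulley
o=bot.get_obs();t=o['tool_pos'];y=o['tcp_rot'][2]
p,d=avg("scene",3);C=cloud("scene",d).reshape(-1,3);C=C[np.isfinite(C).all(1)]
X=C-[t[0]+.3,t[1]-1,0];e=np.c_[X[:,:2]@[np.cos(y),np.sin(y)],X[:,:2]@[-np.sin(y),np.cos(y)],X[:,2]]
f=e[(abs(e[:,0])<12)&(abs(e[:,1])>25)&(abs(e[:,1])<50)&(e[:,2]>55)&(e[:,2]<130)]
for s in(1,-1):
    q=f[f[:,1]*s>0];print(s,len(q),np.sort(q[:,2])[:6].round(1),np.percentile(abs(q[:,1]),[2,98]).round(1))
b=e[(e[:,2]>45)&(e[:,2]<54)&(np.hypot(e[:,0],e[:,1])<26)];print("boss",cv2.minEnclosingCircle(b[:,:2].astype(np.float32)))
E
```

```text
t 17.9 pos [481.2  235.64  50.25] rot [ 1.7997e+02 -7.0000e-02  4.0090e+01] F [-0.4  0.8 -0.2] w 57.1 q6 1.18
shift [-0.0058 -0.0006  0.2613] turn [ 0.0006 -0.0011  0.0014]Traceback (most recent call last):
  File "<stdin>", line 8, in <module>
    return _quantile_unchecked(
        a, q, axis, out, overwrite_input, method, keepdims, weights)
    return _ureduce(a,
                    func=_quantile_ureduce_func,
    ...<5 lines>...
                    overwrite_input=overwrite_input,
                    method=method)
    r = func(a, **kwargs)
    result = _quantile(arr,
                       quantiles=q,
    ...<2 lines>...
                       out=out,
                       weights=wgt)
    slices_having_nans = np.isnan(arr[-1, ...])
                                  ~~~^^^^^^^^^
IndexError: index -1 is out of bounds for axis 0 with size 0
```

{"api": "send_rows", "payload": {
  "rows": [
    {"x":-0.003,"y":0,"z":0.03,"ax":0,"ay":0,"az":0,"jaw":0.25},
    {"x":-0.003,"y":0,"z":0.07,"ax":0,"ay":0,"az":0,"jaw":0.25},
    {"x":-0.003,"y":0,"z":0.11,"ax":0,"ay":0,"az":0,"jaw":0.25},
    {"x":-0.003,"y":0,"z":0.15,"ax":0,"ay":0,"az":0,"jaw":0.25},
    {"x":-0.003,"y":0,"z":0.18,"ax":0,"ay":0,"az":0,"jaw":0.25},
    {"x":-0.003,"y":0,"z":0.21,"ax":0,"ay":0,"az":0,"jaw":0.25},
    {"x":-0.003,"y":0,"z":0.23,"ax":0,"ay":0,"az":0,"jaw":0.25},
    {"x":-0.003,"y":0,"z":0.24,"ax":0,"ay":0,"az":0,"jaw":0.25},
    {"x":-0.003,"y":0,"z":0.24,"ax":0,"ay":0,"az":0,"jaw":0.25},
    {"x":-0.003,"y":0,"z":0.24,"ax":0,"ay":0,"az":0,"jaw":0.25}
  ]
}}

```text
time: 19.3
tool_pos: [480.4, 235.2, 1.8]
tcp_rot: [3.141, -0.0, 0.7]
contact_force: [0.7, 0.5, -0.5]
grip_width: 57.5
finger_force: 0.0
```

```bash
python3 go.py 480.3 235 -2 40; python3 -W ignore - <<'E'
from slot import *
o=bot.get_obs();t=o['tool_pos'];y=o['tcp_rot'][2];o=[]
p,d=avg("scene",3);C=cloud("scene",d);u,v=map(int,proj("scene",[481,234,40]));r=30
cv2.imwrite("pics/p.png",cv2.resize(p[v-r:v+r,u-r:u+r,::-1].astype(np.uint8),(500,500),interpolation=cv2.INTER_CUBIC))
E
```

```text
t 19.3 pos [480.42 235.18   1.79] rot [ 1.7999e+02 -2.0000e-02  4.0090e+01] F [ 0.7  0.5 -0.5] w 57.5 q6 1.18
shift [-0.0011  0.0003  0.019 ] turn [ 0.0002 -0.0004  0.0016]
```

View pics/p.png

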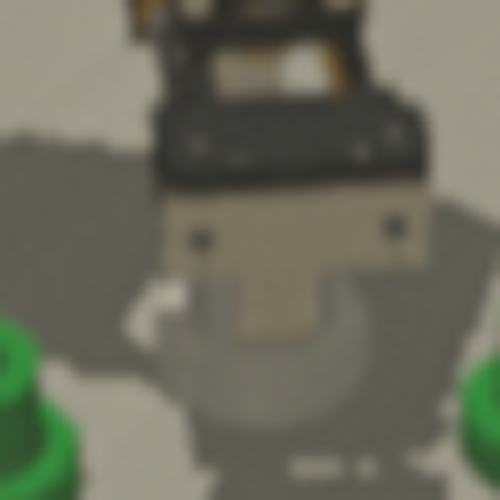

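The finger's narrow tip at about (280,345) ends just above the rim, centred on the boss. Closing.

{"api": "send_rows", "payload": {
  "rows": [
    {"x":0,"y":0,"z":0,"ax":0,"ay":0,"az":0,"jaw":0.1},
    {"x":0,"y":0,"z":0,"ax":0,"ay":0,"az":0,"jaw":0},
    {"x":0,"y":0,"z":0,"ax":0,"ay":0,"az":0,"jaw":-0.1},
    {"x":0,"y":0,"z":0,"ax":0,"ay":0,"az":0,"jaw":-0.3},
    {"x":0,"y":0,"z":0,"ax":0,"ay":0,"az":0,"jaw":-0.5},
    {"x":0,"y":0,"z":0,"ax":0,"ay":0,"az":0,"jaw":-0.5},
    {"x":0,"y":0,"z":-0.03,"ax":0,"ay":0,"az":0,"jaw":-0.5},
    {"x":0,"y":0,"z":-0.1,"ax":0,"ay":0,"az":0,"jaw":-0.5},
    {"x":0,"y":0,"z":-0.2,"ax":0,"ay":0,"az":0,"jaw":-0.5},
    {"x":0,"y":0,"z":-0.25,"ax":0,"ay":0,"az":0,"jaw":-0.5}
  ]
}}

```text
time: 20.7
tool_pos: [481.0, 235.3, 53.3]
tcp_rot: [3.141, -0.002, 0.7]
contact_force: [1.3, 0.0, -1.9]
grip_width: 44.3
finger_force: 30.0
```

```bash
python3 go.py 586.94 -16.5 151 -26.7
```

```text
t 20.7 pos [481.02 235.29  53.29] rot [ 1.7994e+02 -1.2000e-01  4.0100e+01] F [ 1.3  0.  -1.9] w 44.3 q6 1.18
shift [-0.4047  1.3047 -0.488 ] turn [-3.0000e-04 -2.4000e-03  1.1133e+00]
```

{"api": "send_rows", "payload": {
  "rows": [
    {"x":0,"y":0,"z":-0.1,"ax":0,"ay":0,"az":0,"jaw":-0.5},
    {"x":0,"y":0,"z":-0.25,"ax":0,"ay":0,"az":0,"jaw":-0.5},
    {"x":-0.02,"y":0.1,"z":-0.4,"ax":0,"ay":0,"az":0.1,"jaw":-0.5},
    {"x":-0.06,"y":0.22,"z":-0.5,"ax":0,"ay":0,"az":0.22,"jaw":-0.5},
    {"x":-0.12,"y":0.38,"z":-0.5,"ax":0,"ay":0,"az":0.35,"jaw":-0.5},
    {"x":-0.18,"y":0.55,"z":-0.5,"ax":0,"ay":0,"az":0.48,"jaw":-0.5},
    {"x":-0.24,"y":0.72,"z":-0.5,"ax":0,"ay":0,"az":0.6,"jaw":-0.5},
    {"x":-0.3,"y":0.88,"z":-0.5,"ax":0,"ay":0,"az":0.72,"jaw":-0.5},
    {"x":-0.33,"y":0.97,"z":-0.5,"ax":0,"ay":0,"az":0.8,"jaw":-0.5},
    {"x":-0.33,"y":0.98,"z":-0.5,"ax":0,"ay":0,"az":0.8,"jaw":-0.5}
  ]
}}

```text
time: 21.95
tool_pos: [556.1, 41.6, 151.6]
tcp_rot: [3.141, 0.0, -0.139]
contact_force: [-0.5, 1.3, -2.2]
grip_width: 44.4
finger_force: 30.0
```

```bash
python3 go.py 587.1 -16.6 150 -27.3
```

```text
t 21.95 pos [556.11  41.61 151.64] rot [ 1.7999e+02  1.0000e-02 -7.9800e+00] F [-0.5  1.3 -2.2] w 44.4 q6 1.65
shift [0.1938 0.2667 0.0083] turn [2.00e-04 1.00e-04 3.22e-01]
```

{"api": "send_rows", "payload": {
  "rows": [
    {"x":0.03,"y":0.04,"z":0,"ax":0,"ay":0,"az":0.06,"jaw":-0.5},
    {"x":0.07,"y":0.1,"z":0,"ax":0,"ay":0,"az":0.12,"jaw":-0.5},
    {"x":0.12,"y":0.17,"z":0,"ax":0,"ay":0,"az":0.2,"jaw":-0.5},
    {"x":0.16,"y":0.22,"z":0,"ax":0,"ay":0,"az":0.27,"jaw":-0.5},
    {"x":0.185,"y":0.25,"z":0,"ax":0,"ay":0,"az":0.31,"jaw":-0.5},
    {"x":0.194,"y":0.266,"z":0.01,"ax":0,"ay":0,"az":0.322,"jaw":-0.5},
    {"x":0.194,"y":0.266,"z":0.02,"ax":0,"ay":0,"az":0.322,"jaw":-0.5},
    {"x":0.194,"y":0.266,"z":0.03,"ax":0,"ay":0,"az":0.322,"jaw":-0.5},
    {"x":0.194,"y":0.266,"z":0.03,"ax":0,"ay":0,"az":0.322,"jaw":-0.5},
    {"x":0.194,"y":0.266,"z":0.03,"ax":0,"ay":0,"az":0.322,"jaw":-0.5}
  ]
}}

```text
time: 23.2
tool_pos: [587.1, -15.2, 145.7]
tcp_rot: [3.142, -0.0, -0.475]
contact_force: [0.0, 0.0, -1.6]
grip_width: 44.3
finger_force: 30.0
```

```bash
python3 -W ignore - <<'E'
from slot import *
o=bot.get_obs();t=o['tool_pos']
p,d=avg("scene",4);C=cloud("scene",d).reshape(-1,3);C=C[np.isfinite(C).all(1)]
from scipy.optimize import least_squares
b=t[2]-1.8-1.5
K=C[(np.hypot(*(C[:,:2]-t[:2]).T)<38)&(C[:,2]>b+3)&(C[:,2]<b+17)&(np.hypot(*(C[:,:2]-t[:2]).T)>30)]
c=least_squares(lambda c:np.hypot(*(K[:,:2]-c).T)-33.5,t[:2],loss='soft_l1',f_scale=.3).x
print("rim in scene",len(K),c.round(2),"rel tcp",(c-t[:2]).round(2),"shaft axis scene 586.93 -17.52; zmin",K[:,2].min())
E
python3 go.py 587.1 -16.6 123 -27.3
```

```text
rim in scene 226 [588.06 -16.68] rel tcp [ 0.99 -1.48] shaft axis scene 586.93 -17.52; zmin 145.4665582233272
t 23.4 pos [587.11 -15.32 145.67] rot [ 1.800e+02 -1.000e-02 -2.722e+01] F [ 0.2  0.8 -1.8] w 44.4 q6 1.89
shift [0.0029 0.0057 0.1134] turn [ 0.     -0.0002  0.0013]
```

{"api": "send_rows", "payload": {
  "rows": [
    {"x":0.002,"y":0.006,"z":0.01,"ax":0,"ay":0,"az":0.001,"jaw":-0.5},
    {"x":0.002,"y":0.006,"z":0.03,"ax":0,"ay":0,"az":0.001,"jaw":-0.5},
    {"x":0.002,"y":0.006,"z":0.05,"ax":0,"ay":0,"az":0.001,"jaw":-0.5},
    {"x":0.002,"y":0.006,"z":0.07,"ax":0,"ay":0,"az":0.001,"jaw":-0.5},
    {"x":0.002,"y":0.006,"z":0.09,"ax":0,"ay":0,"az":0.001,"jaw":-0.5},
    {"x":0.002,"y":0.006,"z":0.105,"ax":0,"ay":0,"az":0.001,"jaw":-0.5},
    {"x":0.002,"y":0.006,"z":0.115,"ax":0,"ay":0,"az":0.001,"jaw":-0.5},
    {"x":0.002,"y":0.006,"z":0.122,"ax":0,"ay":0,"az":0.001,"jaw":-0.5},
    {"x":0.002,"y":0.006,"z":0.128,"ax":0,"ay":0,"az":0.001,"jaw":-0.5},
    {"x":0.002,"y":0.006,"z":0.132,"ax":0,"ay":0,"az":0.001,"jaw":-0.5}
  ]
}}

```text
time: 24.65
tool_pos: [586.9, -16.6, 119.2]
tcp_rot: [3.142, -0.0, -0.476]
contact_force: [0.2, -0.1, -2.6]
grip_width: 44.0
finger_force: 30.0
```

```bash
python3 go.py 586.9 -16.6 112 -27.3
```

```text
t 24.65 pos [586.92 -16.59 119.18] rot [ 1.800e+02 -1.000e-02 -2.729e+01] F [ 0.2 -0.1 -2.6] w 44.0 q6 1.89
shift [-0.0001  0.0001  0.0359] turn [ 0.0001 -0.0001  0.0002]
```

{"api": "send_rows", "payload": {
  "rows": [
    {"x":0,"y":0,"z":0.003,"ax":0,"ay":0,"az":0,"jaw":-0.5},
    {"x":0,"y":0,"z":0.006,"ax":0,"ay":0,"az":0,"jaw":-0.5},
    {"x":0,"y":0,"z":0.009,"ax":0,"ay":0,"az":0,"jaw":-0.5},
    {"x":0,"y":0,"z":0.012,"ax":0,"ay":0,"az":0,"jaw":-0.5},
    {"x":0,"y":0,"z":0.015,"ax":0,"ay":0,"az":0,"jaw":-0.5},
    {"x":0,"y":0,"z":0.018,"ax":0,"ay":0,"az":0,"jaw":-0.5},
    {"x":0,"y":0,"z":0.021,"ax":0,"ay":0,"az":0,"jaw":-0.5},
    {"x":0,"y":0,"z":0.024,"ax":0,"ay":0,"az":0,"jaw":-0.5},
    {"x":0,"y":0,"z":0.024,"ax":0,"ay":0,"az":0,"jaw":-0.5},
    {"x":0,"y":0,"z":0.024,"ax":0,"ay":0,"az":0,"jaw":-0.5}
  ]
}}

```text
time: 25.9
tool_pos: [586.8, -16.5, 114.3]
tcp_rot: [3.141, 0.0, -0.476]
contact_force: [-0.5, 1.4, -2.1]
grip_width: 44.1
finger_force: 30.0
```

```bash
python3 go.py 586.9 -16.6 110 -27.3
```

```text
t 25.9 pos [586.8  -16.54 114.31] rot [ 1.7999e+02  1.0000e-02 -2.7280e+01] F [-0.5  1.4 -2.1] w 44.1 q6 1.89
shift [0.0006 0.     0.0215] turn [0.0001 0.0002 0.0003]
```

{"api": "send_rows", "payload": {
  "rows": [
    {"x":0,"y":0,"z":0.003,"ax":0,"ay":0,"az":0,"jaw":-0.5},
    {"x":0,"y":0,"z":0.006,"ax":0,"ay":0,"az":0,"jaw":-0.5},
    {"x":0,"y":0,"z":0.009,"ax":0,"ay":0,"az":0,"jaw":-0.5},
    {"x":0,"y":0,"z":0.011,"ax":0,"ay":0,"az":0,"jaw":-0.5},
    {"x":0,"y":0,"z":0.013,"ax":0,"ay":0,"az":0,"jaw":-0.5},
    {"x":0,"y":0,"z":0.015,"ax":0,"ay":0,"az":0,"jaw":-0.5},
    {"x":0,"y":0,"z":0.017,"ax":0,"ay":0,"az":0,"jaw":-0.5},
    {"x":0,"y":0,"z":0.019,"ax":0,"ay":0,"az":0,"jaw":-0.5},
    {"x":0,"y":0,"z":0.02,"ax":0,"ay":0,"az":0,"jaw":-0.5},
    {"x":0,"y":0,"z":0.02,"ax":0,"ay":0,"az":0,"jaw":-0.5}
  ]
}}

```text
time: 27.15
tool_pos: [586.8, -16.6, 110.4]
tcp_rot: [3.142, 0.0, -0.476]
contact_force: [-0.8, 2.5, -1.9]
grip_width: 44.7
finger_force: 30.0
```

```bash
python3 -c "
from h import *;print(bot.get_obs()['moment'].round(2))"; python3 go.py 586.9 -16.6 100 -27.3
```

```text
[ 0.26  0.31 -0.08]
t 27.15 pos [586.85 -16.56 110.36] rot [ 1.800e+02  1.000e-02 -2.728e+01] F [-0.8  2.5 -1.9] w 44.7 q6 1.89
shift [0.0003 0.     0.0518] turn [0.0001 0.0001 0.0003]
```

Past the key's top with only 2.5 N sideways. I'll ease about 0.3 mm towards +y and go on.

{"api": "send_rows", "payload": {
  "rows": [
    {"x":-0.001,"y":-0.001,"z":0,"ax":0,"ay":0,"az":0,"jaw":-0.5},
    {"x":-0.001,"y":-0.001,"z":0.004,"ax":0,"ay":0,"az":0,"jaw":-0.5},
    {"x":-0.001,"y":-0.001,"z":0.01,"ax":0,"ay":0,"az":0,"jaw":-0.5},
    {"x":-0.001,"y":-0.001,"z":0.016,"ax":0,"ay":0,"az":0,"jaw":-0.5},
    {"x":-0.001,"y":-0.001,"z":0.022,"ax":0,"ay":0,"az":0,"jaw":-0.5},
    {"x":-0.001,"y":-0.001,"z":0.028,"ax":0,"ay":0,"az":0,"jaw":-0.5},
    {"x":-0.001,"y":-0.001,"z":0.034,"ax":0,"ay":0,"az":0,"jaw":-0.5},
    {"x":-0.001,"y":-0.001,"z":0.04,"ax":0,"ay":0,"az":0,"jaw":-0.5},
    {"x":-0.001,"y":-0.001,"z":0.045,"ax":0,"ay":0,"az":0,"jaw":-0.5},
    {"x":-0.001,"y":-0.001,"z":0.05,"ax":0,"ay":0,"az":0,"jaw":-0.5}
  ]
}}

```text
time: 28.4
tool_pos: [586.8, -16.3, 100.4]
tcp_rot: [3.142, -0.0, -0.476]
contact_force: [-0.9, 0.2, -2.1]
grip_width: 43.6
finger_force: 30.0
```

```bash
python3 -c "
from h import *;print(bot.get_obs()['moment'].round(2))"; python3 go.py 586.9 -16.6 80 -27.3
```

```text
[0.13 0.29 0.01]
t 28.4 pos [586.82 -16.32 100.35] rot [179.99  -0.   -27.28] F [-0.9  0.2 -2.1] w 43.6 q6 1.89
shift [0.001  0.0011 0.1018] turn [ 0.0001 -0.0001  0.0003]
```

{"api": "send_rows", "payload": {
  "rows": [
    {"x":0,"y":0,"z":0.008,"ax":0,"ay":0,"az":0,"jaw":-0.5},
    {"x":0,"y":0,"z":0.02,"ax":0,"ay":0,"az":0,"jaw":-0.5},
    {"x":0,"y":0,"z":0.033,"ax":0,"ay":0,"az":0,"jaw":-0.5},
    {"x":0,"y":0,"z":0.046,"ax":0,"ay":0,"az":0,"jaw":-0.5},
    {"x":0,"y":0,"z":0.06,"ax":0,"ay":0,"az":0,"jaw":-0.5},
    {"x":0,"y":0,"z":0.072,"ax":0,"ay":0,"az":0,"jaw":-0.5},
    {"x":0,"y":0,"z":0.083,"ax":0,"ay":0,"az":0,"jaw":-0.5},
    {"x":0,"y":0,"z":0.092,"ax":0,"ay":0,"az":0,"jaw":-0.5},
    {"x":0,"y":0,"z":0.1,"ax":0,"ay":0,"az":0,"jaw":-0.5},
    {"x":0,"y":0,"z":0.103,"ax":0,"ay":0,"az":0,"jaw":-0.5}
  ]
}}

```text
time: 29.65
tool_pos: [586.8, -16.3, 79.7]
tcp_rot: [3.142, 0.0, -0.476]
contact_force: [-2.7, 1.2, -0.4]
grip_width: 44.1
finger_force: 30.0
```

```bash
python3 -c "
from h import *;print(bot.get_obs()['moment'].round(2))"; python3 go.py 586.9 -16.6 72 -27.3
```

```text
[ 0.14  0.39 -0.02]
t 29.65 pos [586.76 -16.3   79.74] rot [180.     0.   -27.29] F [-2.7  1.2 -0.4] w 44.1 q6 1.89
shift [0.0013 0.001  0.0387] turn [0.0001 0.0001 0.0002]
```

{"api": "send_rows", "payload": {
  "rows": [
    {"x":-0.001,"y":0,"z":0.004,"ax":0,"ay":0,"az":0,"jaw":-0.5},
    {"x":-0.001,"y":0,"z":0.008,"ax":0,"ay":0,"az":0,"jaw":-0.5},
    {"x":-0.001,"y":0,"z":0.012,"ax":0,"ay":0,"az":0,"jaw":-0.5},
    {"x":-0.001,"y":0,"z":0.015,"ax":0,"ay":0,"az":0,"jaw":-0.5},
    {"x":-0.001,"y":0,"z":0.018,"ax":0,"ay":0,"az":0,"jaw":-0.5},
    {"x":-0.001,"y":0,"z":0.021,"ax":0,"ay":0,"az":0,"jaw":-0.5},
    {"x":-0.001,"y":0,"z":0.024,"ax":0,"ay":0,"az":0,"jaw":-0.5},
    {"x":-0.001,"y":0,"z":0.027,"ax":0,"ay":0,"az":0,"jaw":-0.5},
    {"x":-0.001,"y":0,"z":0.03,"ax":0,"ay":0,"az":0,"jaw":-0.5},
    {"x":-0.001,"y":0,"z":0.03,"ax":0,"ay":0,"az":0,"jaw":-0.5}
  ]
}}

```text
time: 30.9
tool_pos: [586.8, -16.3, 74.9]
tcp_rot: [-3.141, -0.001, -0.476]
contact_force: [-4.8, 0.4, 6.6]
grip_width: 44.2
finger_force: 30.0
```

```bash
python3 -c "
from h import *;print(bot.get_obs()['moment'].round(2))"; python3 go.py 586.9 -16.6 71 -27.3
```

```text
[0.12 0.8  0.02]
t 30.9 pos [586.79 -16.26  74.92] rot [-1.7999e+02 -6.0000e-02 -2.7280e+01] F [-4.8  0.4  6.6] w 44.2 q6 1.89
shift [0.0013 0.0013 0.0196] turn [-0.0001 -0.001   0.0003]
```

{"api": "send_rows", "payload": {
  "rows": [
    {"x":-0.002,"y":0.001,"z":0.003,"ax":0,"ay":0,"az":0,"jaw":-0.5},
    {"x":-0.002,"y":0.001,"z":0.006,"ax":0,"ay":0,"az":0,"jaw":-0.5},
    {"x":-0.002,"y":0.001,"z":0.009,"ax":0,"ay":0,"az":0,"jaw":-0.5},
    {"x":-0.002,"y":0.001,"z":0.012,"ax":0,"ay":0,"az":0,"jaw":-0.5},
    {"x":-0.002,"y":0.001,"z":0.014,"ax":0,"ay":0,"az":0,"jaw":-0.5},
    {"x":-0.002,"y":0.001,"z":0.015,"ax":0,"ay":0,"az":0,"jaw":-0.5},
    {"x":-0.002,"y":0.001,"z":0.016,"ax":0,"ay":0,"az":0,"jaw":-0.5},
    {"x":-0.002,"y":0.001,"z":0.017,"ax":0,"ay":0,"az":0,"jaw":-0.5},
    {"x":-0.002,"y":0.001,"z":0.018,"ax":0,"ay":0,"az":0,"jaw":-0.5},
    {"x":-0.002,"y":0.001,"z":0.018,"ax":0,"ay":0,"az":0,"jaw":-0.5}
  ]
}}

```text
time: 32.15
tool_pos: [586.8, -16.3, 71.6]
tcp_rot: [-3.141, -0.002, -0.476]
contact_force: [-3.7, 0.7, 7.6]
grip_width: 44.3
finger_force: 30.0
```

```bash
python3 -c "
from h import *;print(bot.get_obs()['moment'].round(2))"; python3 go.py 586.9 -16.6 71 -27.3
```

```text
[ 0.2   0.62 -0.03]
t 32.15 pos [586.83 -16.29  71.6 ] rot [-1.7997e+02 -1.2000e-01 -2.7280e+01] F [-3.7  0.7  7.6] w 44.3 q6 1.89
shift [0.001  0.0012 0.003 ] turn [-0.0006 -0.002   0.0003]
```

{"api": "send_rows", "payload": {
  "rows": [
    {"x":0,"y":0,"z":0.001,"ax":0,"ay":0,"az":0,"jaw":-0.5},
    {"x":0,"y":0,"z":0.002,"ax":0,"ay":0,"az":0,"jaw":-0.5},
    {"x":0,"y":0,"z":0.003,"ax":0,"ay":0,"az":0,"jaw":-0.5},
    {"x":0,"y":0,"z":0.004,"ax":0,"ay":0,"az":0,"jaw":-0.5},
    {"x":0,"y":0,"z":0.005,"ax":0,"ay":0,"az":0,"jaw":-0.5},
    {"x":0,"y":0,"z":0.006,"ax":0,"ay":0,"az":0,"jaw":-0.5},
    {"x":0,"y":0,"z":0.006,"ax":0,"ay":0,"az":0,"jaw":-0.5},
    {"x":0,"y":0,"z":0.007,"ax":0,"ay":0,"az":0,"jaw":-0.5},
    {"x":0,"y":0,"z":0.007,"ax":0,"ay":0,"az":0,"jaw":-0.5},
    {"x":0,"y":0,"z":0.007,"ax":0,"ay":0,"az":0,"jaw":-0.5}
  ]
}}

```text
time: 33.4
tool_pos: [586.9, -16.3, 71.5]
tcp_rot: [-3.141, -0.003, -0.476]
contact_force: [-7.1, 1.6, 16.7]
grip_width: 44.7
finger_force: 30.0
```

```bash
python3 -c "
from h import *;print(bot.get_obs()['moment'].round(2))"; python3 go.py 586.9 -16.6 71 -27.3
```

```text
[ 0.2   1.21 -0.05]
t 33.4 pos [586.88 -16.32  71.51] rot [-1.7996e+02 -1.6000e-01 -2.7280e+01] F [-7.1  1.6 16.7] w 44.7 q6 1.89
shift [0.0007 0.0012 0.0026] turn [-0.0007 -0.0027  0.0004]
```

At 71.5 mm the force rose to 17 N with no further travel, so the pulley is seated. I'll unload, release and retract.

{"api": "send_rows", "payload": {
  "rows": [
    {"x":0,"y":0,"z":-0.004,"ax":0,"ay":0,"az":0,"jaw":-0.5},
    {"x":0,"y":0,"z":-0.006,"ax":0,"ay":0,"az":0,"jaw":0},
    {"x":0,"y":0,"z":-0.006,"ax":0,"ay":0,"az":0,"jaw":0.2},
    {"x":0,"y":0,"z":-0.006,"ax":0,"ay":0,"az":0,"jaw":0.25},
    {"x":0,"y":0,"z":-0.006,"ax":0,"ay":0,"az":0,"jaw":0.25},
    {"x":0,"y":0,"z":-0.006,"ax":0,"ay":0,"az":0,"jaw":0.25},
    {"x":0,"y":0,"z":-0.03,"ax":0,"ay":0,"az":0,"jaw":0.25},
    {"x":0,"y":0,"z":-0.1,"ax":0,"ay":0,"az":0,"jaw":0.25},
    {"x":0,"y":0,"z":-0.25,"ax":0,"ay":0,"az":0,"jaw":0.25},
    {"x":0,"y":0,"z":-0.4,"ax":0,"ay":0,"az":0,"jaw":0.25}
  ]
}}

```text
time: 34.65
tool_pos: [586.3, -16.2, 150.7]
tcp_rot: [-3.141, -0.001, -0.476]
contact_force: [1.1, 0.3, -0.4]
grip_width: 57.4
finger_force: 0.0
```

{"api": "send_rows", "payload": {
  "rows": [
    {"x":-0.05,"y":-0.05,"z":-0.1,"ax":0,"ay":0,"az":0,"jaw":0.3},
    {"x":-0.15,"y":-0.2,"z":-0.15,"ax":0,"ay":0,"az":0,"jaw":0.3},
    {"x":-0.3,"y":-0.35,"z":-0.15,"ax":0,"ay":0,"az":0,"jaw":0.3},
    {"x":-0.45,"y":-0.5,"z":-0.15,"ax":0,"ay":0,"az":0,"jaw":0.3},
    {"x":-0.6,"y":-0.65,"z":-0.15,"ax":0,"ay":0,"az":0,"jaw":0.3},
    {"x":-0.75,"y":-0.8,"z":-0.15,"ax":0,"ay":0,"az":0,"jaw":0.3},
    {"x":-0.8,"y":-0.9,"z":-0.15,"ax":0,"ay":0,"az":0,"jaw":0.3},
    {"x":-0.8,"y":-0.95,"z":-0.15,"ax":0,"ay":0,"az":0,"jaw":0.3},
    {"x":-0.8,"y":-0.95,"z":-0.15,"ax":0,"ay":0,"az":0,"jaw":0.3},
    {"x":-0.8,"y":-0.95,"z":-0.15,"ax":0,"ay":0,"az":0,"jaw":0.3}
  ]
}}

```text
time: 35.9
tool_pos: [531.3, 225.0, 178.8]
tcp_rot: [3.141, -0.0, -0.477]
contact_force: [0.1, 0.4, -0.7]
grip_width: 59.7
finger_force: 0.0
```

```bash
python3 -W ignore - <<'E'
from slot import *
o=[]
for n in("top","scene"):
    p,d=avg(n,3);C=cloud(n,d).reshape(-1,3);C=C[np.isfinite(C).all(1)]
    r=np.hypot(*(C[:,:2]-[586.9,-17.2]).T)
    for nm,a,b,lo,hi in(("boss top",14.5,20,110,130),("rim top",25,32,82,100),("shaft top",0,9,113,130)):
        q=C[(r>a)&(r<b)&(C[:,2]>lo)&(C[:,2]<hi),2];print(n,nm,len(q),np.median(q).round(2) if len(q) else None)
    u,v=map(int,proj(n,[587,-17,95]));k=30
    o.append(cv2.resize(p[v-k:v+k,u-k:u+k,::-1].astype(np.uint8),(390,390),interpolation=cv2.INTER_CUBIC))
cv2.imwrite("pics/end.png",np.hstack(o));print(bot.get_obs()['tool_pos'],bot.get_obs()['time'])
E
```

```text
top boss top 158 120.28
top rim top 292 89.98
top shaft top 50 119.32
scene boss top 95 118.12
scene rim top 159 88.07
scene shaft top 34 117.75
[531.1791219  225.5430771  178.80627288] 36.2
```

View pics/end.png

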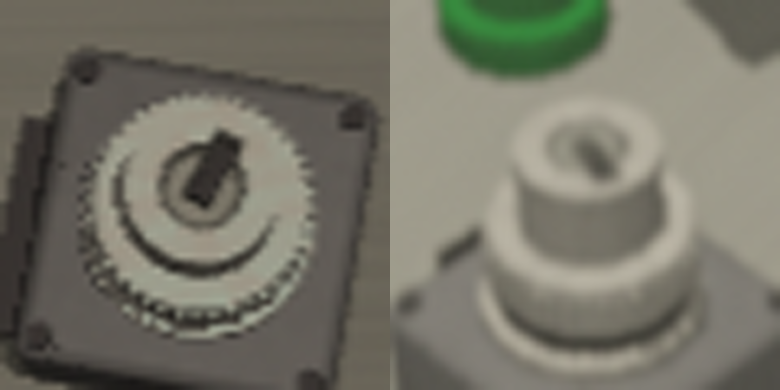

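The pulley is seated level with the shaft end: rim at 90 mm and boss top at 120 mm. The key sits in the keyway at (215,165), the arm is clear, and nothing else was touched. Handing in.

```bash
python3 -c "
from plant import bot;print(bot.close_job())"
```

```text
the job is handed in; nothing more can be done
None
```

I handed the job in at about 36 s: the key is at the bottom of the slot and the pulley is pressed home over shaft and key (boss top about level with the shaft end, at most 17 N read at my stops); I kept the arm well clear of the jar, tape roll and calculator but did not re-measure them.

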